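Lay the probe and spatula into the instrument tray in order of use

ROBOT

A 6-joint arm with a two-finger parallel gripper is mounted at the origin on the work surface. World frame = base frame: x ahead of the robot, y to its left, z up, the work surface at z = 0. Lengths are in m, angles in rad, forces in N, time in s.
With the tool pointing down it reaches from about 0.375 to 0.975 m from the base axis. Payload 3.8 kg.
Tool frame: the origin (TCP) lies at the very end of the fingers, on their centre line; the grasp point (between the pads) lies 19 mm behind it; z points along the fingers, y is the line along which they close (so a half turn about z gives the same grasp; the last joint's range is limited). The gripper opens to 85 mm and grips with 20 to 120 N. Pads are 22 mm wide; open, the fingers measure 114 mm over their backs; the gripper's body (76 mm by 85 mm) begins 54 mm behind the grasp point. The pads swing forward as they close: fully open they stand 13 mm farther back than shut.
Start: joints at [1.178, 0.264, 1.604, -0, 1.274, -0.037], TCP at [0.235, 0.633, 0.231] pointing down, gripper open.
Joint ranges: [-2.63, 2.63], [-0.94, 2.18], [0.31, 2.57], [-1.31, 4.45], [0, 2.66], [-2.55, 2.55]. Speed limits (rad/s): [2.57, 2.57, 3.14, 3.14, 3.14, 3.14].

INTERFACE

Orientations are given as a rotation vector (axis times angle).
In Python, from workcell import read_state, read_camera, calibration, finish_job gives the robot as it stands.
- The arm moves only by the tool step_arm, never from a script. Its argument "commands" is a list of rows, each an object of numbers: "fingers": the gripper's target within -1 to 1 (shut at 1, half-way at 0, fully open at -1); "dx", "dy", "dz": the shift along the tool's x, y, z in m; "roll": the turn about the tool's z in degrees. In form: [{"fingers": .., "dx": .., "dy": .., "dz": .., "roll": ..}, ...]. A call has 1 to 8 rows; each row is the pose to reach, as a shift and turn from the pose commanded when the call began, along the tool's axes at that moment; what a row does not reach only later rows make up. A row lasts 1/8 s, in which the tool goes at most 62.5 mm and 10.7 degrees, less where a joint would pass 70% of its speed; a pose out of reach is approached as far as the arm can. A call with a gripper value outside its range is refused whole. The fingers move at their own pace and stop on an object; "squeeze" is the grip in N (left out, the last holds). Time passes only in rows, so rows that repeat a pose let the fingers close. It gives the time, the measured TCP pose, the force, the opening and the grip force at its end, in the units of the state.
- read_state(): the state, without advancing time (a new reading comes with each control period).
- read_camera(name): name is "side" or "top" or "wrist"; returns (picture, depth): 384x512x3 uint8, blue, green, red; 384x512 float32, m along the optical axis (not along the pixel's ray), 0 where there is no reading.
- calibration(name): a dict with "intrinsics" (3x3 intrinsics, pixels), "k1" (the pictures are not rectified: a ray, as slopes to the right and down, at radius r is drawn at 1 + k1 r^2 times it, then the intrinsics apply), "world_to_cam" (4x4, takes a point from world to camera coordinates). Camera axes: x right, y up, looking along -z (the intrinsics and any distortion apply to the point x, -y, -z); pixel columns grow to the right and rows downward; lengths in m; the calibration is good to about 2 mm. A picture is of the moment at which its call begins: read the wrist's pose just before it. calibration takes no time and is no camera call; for the wrist camera it gives the pose at the moment of the call.
- finish_job(): hands the job in; it is judged then, once.
The state is a dict: "time": time; "q": joint angles; "joint_vel": joint speeds; "joint_torque": joint torques, N m; "tool_pos": TCP position; "tcp_rot": TCP orientation; "wrist_force": force on the tool from outside, world axes, zero at the start; "torque": the same for the moment, N m; "width": opening from 0.0 (shut) to 1.0 (fully open); "grip_force": force on a finger pad.
Only numpy, scipy, OpenCV 4.12 (cv2) and the standard library are available. Lean on these libraries where they do the work, as an engineer would, in place of code of your own. Each camera call takes 0.05 s, during which the arm holds its last target. There are 200 camera calls.

TASK

Set out the instrument tray in the order of use, beginning next to the forceps that already lie in its first groove: first the probe in the middle groove, then the spatula in the last groove, each lying flat on the groove's floor with its tip pointing the same way as the forceps' tips. The probe can be drawn from its sloping rack only by its tail end, so first lay it level on the rubber mat with its middle over the mat, let go, and take it again by its middle for the tray. Set the instruments down gently without dropping them, and leave the forceps in their groove and the other things on the bench where they are.

Things in the scene. Friction and masses are not known exactly. Their poses are not given: they have to be found in the camera images.
- tray: fixed white tray on the bench, 174 (x) x 172 (y) mm, floor 4 mm thick, end walls 26 mm high, side walls 12 mm high with inner faces at y = +-82 mm; origin under its centre, z up. Three straight grooves run along its x, each 22 mm wide and 166 mm long, between solid ribs at |x| = 32 to 83 mm, tops 24 mm above the bench. At |x| under 32 mm there are no ribs: an open finger well across the tray.
- groove_first (a point): centre of the first groove's floor (tray y = +46 mm, 4 mm above the bench), axes as the tray's: the forceps lie here already. The grooves are 20 mm deep, so instruments lie sunk below the rib tops, and fingers can get down beside them only in the well at mid-length, where the floor is level with the grooves'.
- groove_middle (a point): centre of the middle groove's floor (tray y = 0), axes as the tray's: for the probe
- groove_last (a point): centre of the last groove's floor (tray y = -46 mm), axes as the tray's: for the spatula
- forceps: steel tweezers, 150 mm long, 13 mm wide, 8 mm high, loose, lying in the first groove from the start with the tips towards the tray's +x; origin on the underside at mid-length, x towards the tips
- forceps_mid (a point): middle of the forceps, 4 mm above the underside; axes as the forceps'
- forceps_tip (a point): forceps' tips, 75 mm from the middle
- probe: steel probe, 150 mm long, 36 to 59 g: square handle 11 x 11 mm from its tail (x = -75 mm) to x = +22 mm, then a 4.4 mm round shaft to the pointed tip at x = +75 mm; centre of mass about x = -23 mm; origin on one side of the handle at mid-length, x towards the tip. It starts tip down in the rack, sloping 50 degrees to the level, with only the last 45 mm of handle sticking out. It may lie on any side.
- probe_mid (a point): middle of the probe, on its axis, axes as the probe's
- probe_tip (a point): probe's tip, 75 mm from the middle
- probe_tail (a point): end of the probe's handle, 75 mm from the middle, on the axis
- spatula: steel spatula lying level on the bench, 150 mm long, 36 to 59 g: flat-sided handle 14 mm wide, 9 mm high from its tail (x = -75 mm) to x = +20 mm, then a neck and a rounded flat blade 13 mm wide to the tip at x = +75 mm; centre of mass about x = -20 mm, origin on the underside at mid-length, x towards the blade
- spatula_mid (a point): middle of the spatula, 4.5 mm above the underside; axes as the spatula's
- spatula_tip (a point): end of the spatula's blade, 75 mm from the middle
- rack: fixed white rack: base plate 124 x 60 x 8 mm, origin under its centre, and a square tube 22 mm wide outside, 14 mm inside, sloping 50 degrees to the level. The mouth's centre is at x = -35, z = 99 mm; from there the bore runs 105 mm down towards the rack's +x, so the probe's tail leans up towards -x. To come free the probe must be drawn 105 mm along the slope.
- mat: fixed flat black rubber mat, 160 (its x) x 110 (its y) x 3 mm thick, origin under its centre; empty at the start
- dish: closed clear petri dish, 56 mm across, 15 mm high, nearest the robot, loose, a bystander; origin under its centre
- dish_far: closed clear petri dish, 60 mm across, 15 mm high, beyond the work area, loose, a bystander; origin under its centre
- jar: small jar, 38 mm across, 50 mm high, loose, a bystander; origin under its centre
- beaker: glass beaker, 52 mm across, 60 mm high, loose, a bystander; origin under its centre
- tip_box: white partitioned box, 85 x 120 x 50 mm high, loose, a bystander; origin under its centre
- timer: white bench timer, 50 x 65 x 18 mm high, loose, a bystander; origin under its centre
Not all that is in view belongs to the job. Leave any brown or orange look-alike of the spatula alone.

How it is judged:
By the outcome, as a careful person would: the job done as asked, in the order asked, and still so for the second after the job is handed in, with the robot touching nothing.
It also fails if it takes over 72 s, if anything falls off the work surface, if the arm or the gripper's body presses on something with over 40 N, if the wrist force passes 120 N, or if a joint passes its speed limit or range.

## Working session

There is one attempt and no reset: what is moved stays moved. The work goes in short steps, Python scripts to look and compute and a tool call to move; the robot and the scene stay as the last step left them, time stands still between calls to the robot, and variables do not carry over. Pictures are saved under pics/ and viewed, at most 10 in all, crops included, and the job is handed in when it is done.

Besides the shell and the picture viewer there is one more tool, called after "Call:" by a JSON object that holds its "api" and its "payload", one argument or row to a line. step_arm: Moves the arm, as the interface text tells. Its arguments: {"type":"object","properties":{"commands":{"type":"array","items":{"type":"object","properties":{"fingers":{"type":"number"},"dx":{"type":"number"},"dy":{"type":"number"},"dz":{"type":"number"},"roll":{"type":"number"}}}},"squeeze":{"type":"number"}},"required":["commands"]}

```bash
mkdir -p pics; ls; cat > h.py <<'E'
import numpy as np, cv2
from workcell import *
from scipy.spatial.transform import Rotation as R
def grab(n):
    c=calibration(n); p,d=read_camera(n); return p,d,c
def pts(d,c):
    K=np.array(c['intrinsics'],float);k=c['k1'];T=np.linalg.inv(np.array(c['world_to_cam']))
    v,u=np.mgrid[:d.shape[0],:d.shape[1]]
    x=(u-K[0,2])/K[0,0];y=(v-K[1,2])/K[1,1];r=np.hypot(x,y);s=r.copy()
    for _ in range(8): s=r/(1+k*s*s)
    f=np.where(r>0,s/np.maximum(r,1e-9),1);x=x*f;y=y*f
    P=np.stack([x*d,-y*d,-d],-1)@T[:3,:3].T+T[:3,3]
    P[d<=0]=np.nan; return P
E
python3 - <<'E'
from h import *
s=read_state(); print({k:np.round(v,3) for k,v in s.items()})
for n in ['top','side','wrist']:
    p,d,c=grab(n); np.savez(f'{n}0.npz',p=p,d=d,P=pts(d,c)); print(n,np.round(np.linalg.inv(c['world_to_cam']),3).tolist(),c['k1'],c['intrinsics'])
    cv2.imwrite(f'pics/{n}0.png',p if n!='top' else cv2.resize(p,(800,600),interpolation=cv2.INTER_CUBIC))
E
```

```text
pics
{'time': np.float64(0.0), 'q': array([ 1.178,  0.265,  1.605,  0.   ,  1.274, -0.037]), 'joint_vel': array([ 0.001, -0.001,  0.   , -0.001, -0.001, -0.002]), 'joint_torque': array([-1.0000e-03, -5.1512e+01, -3.6731e+01,  0.0000e+00,  1.3000e-02,
       -0.0000e+00]), 'tool_pos': array([0.235, 0.632, 0.23 ]), 'tcp_rot': array([-5.560e-01, -3.092e+00,  3.000e-03]), 'wrist_force': array([-1.014, -0.542, -0.242]), 'torque': array([-0.02 , -0.003,  0.033]), 'grip_force': np.float64(0.0), 'width': np.float64(1.002)}
top [[-0.004, 0.998, -0.067, 0.405], [-1.0, -0.003, 0.02, -0.084], [0.019, 0.068, 0.998, 1.104], [0.0, 0.0, 0.0, 1.0]] -0.021681081153371546 [[349.90491411   0.         253.49850797]
 [  0.         349.90491411 188.55185042]
 [  0.           0.           1.        ]]
side [[-0.995, 0.074, -0.065, 0.405], [-0.097, -0.631, 0.769, 0.834], [0.015, 0.772, 0.636, 0.859], [0.0, 0.0, 0.0, 1.0]] 0.014922610368076348 [[350.08879531   0.         254.30917287]
 [  0.         350.08879531 190.72900352]
 [  0.           0.           1.        ]]
wrist [[0.348, -0.886, -0.307, 0.157], [0.938, 0.328, 0.116, 0.661], [-0.002, -0.328, 0.945, 0.372], [0.0, 0.0, 0.0, 1.0]] 0.002608039104776636 [[302.97574439   0.         252.37724177]
 [  0.         302.97574439 187.11796846]
 [  0.           0.           1.        ]]
```

View pics/top0.png

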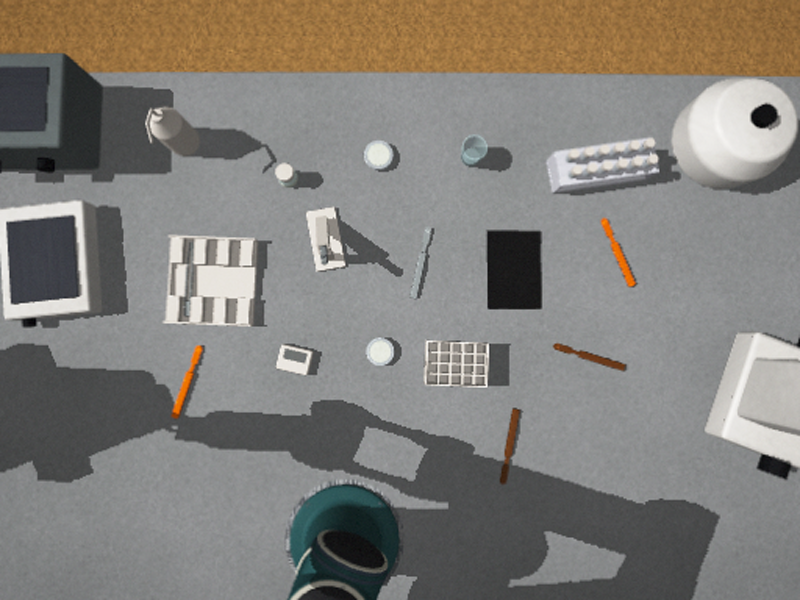

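View pics/side0.png

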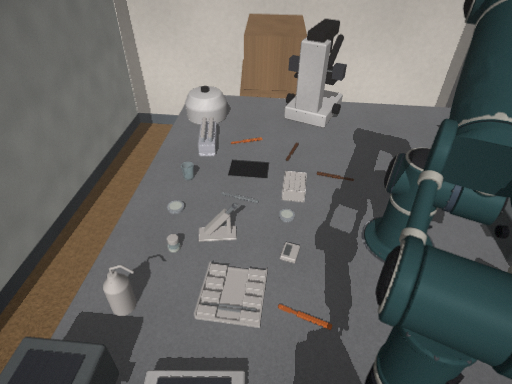

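The top view (800×600) shows the tray at (213,280), with the forceps in its left groove at (187,280). The rack with the probe is at (325,240) and the mat at (514,270). Candidates for the spatula are grey (422,262), orange (188,382) and (618,252), and brown (590,357) and (510,445). The grey steel one fits the description.

```bash
python3 - <<'E'
from h import *
z=np.load('top0.npz');p,d,P=z['p'],z['d'],z['P']
for n,(a,b) in dict(tray=(213,280),forc=(187,280),rack=(325,240),spat=(422,262),mat=(514,270),tl=(170,237),br=(256,323),mtl=(488,232),mbr=(540,308),bench=(460,300)).items():
    u,v=int(a*.64),int(b*.64); print(n,np.round(P[v,u],4))
g=p[130:210,95:360]
cv2.imwrite('pics/top_crop.png',cv2.resize(g,None,fx=3,fy=3,interpolation=cv2.INTER_CUBIC))
# segment mat
def box(m,name):
    n,l,s,c=cv2.connectedComponentsWithStats(m.astype(np.uint8))
    for i in range(1,n):
        if s[i,4]>60:
            q=P[l==i];q=q[np.isfinite(q[:,0])]
            print(name,s[i],np.round(np.median(q,0),3),[np.round(t,4) for t in cv2.minAreaRect(q[:,:2].astype(np.float32))])
hi=(P[...,0]>.35)&(P[...,0]<.8)&(np.abs(P[...,1]+0.0)<.5)
box(hi&(p.max(2)<35),'black')
box(hi&(P[...,2]>.004)&(P[...,2]<.16),'raised')
E
```

```text
tray [0.5105 0.2644 0.003 ]
forc [0.5102 0.3164 0.0069]
rack [0.5767 0.028  0.0969]
spat [ 0.547  -0.1576  0.0087]
mat [ 0.5314 -0.3424  0.0036]
tl [0.5959 0.3461 0.0244]
br [0.4254 0.1787 0.0016]
mtl [ 0.6083 -0.2924  0.0045]
mbr [ 0.4517 -0.3951  0.0036]
bench [ 0.4681 -0.2334  0.0025]
black [ 312  148   34   49 1611] [ 0.528 -0.343  0.004] [array([ 0.5314, -0.3442]), array([0.1072, 0.1542]), np.float64(89.0307)]
raised [ 96  70  32  29 552] [0.78  0.316 0.099] [array([0.7742, 0.3377]), array([0.0493, 0.0863]), np.float64(2.5646)]
raised [ 40  77  26  29 320] [0.769 0.499 0.066] [array([0.7693, 0.4979]), array([0.0044, 0.061 ]), np.float64(89.7386)]
raised [294  86  19  21 274] [ 0.773 -0.259  0.04 ] [array([ 0.7658, -0.2639]), array([0.061 , 0.0532]), np.float64(86.7798)]
raised [233  90  19  20 286] [ 0.764 -0.07   0.016] [array([ 0.7641, -0.0696]), array([0.0588, 0.0575]), np.float64(0.513)]
raised [350  93  37  31 823] [ 0.724 -0.45   0.059] [array([ 0.7304, -0.4611]), array([0.0718, 0.0873]), np.float64(9.0969)]
raised [176 104  15  17 168] [0.715 0.113 0.049] [array([0.7221, 
[... 472 characters left out ...]
.036] [array([0.5231, 0.4928]), array([0.1534, 0.0159]), np.float64(0.968)]
raised [ 105  149   60   60 2595] [0.51  0.266 0.016] [array([0.5125, 0.2663]), array([0.1808, 0.1867]), np.float64(89.5761)]
raised [234 215  20  16 230] [ 0.369 -0.072  0.016] [array([ 0.3732, -0.0737]), array([0.0592, 0.0462]), np.float64(89.8435)]
raised [271 217  44  14 360] [ 0.368 -0.223  0.031] [array([ 0.3698, -0.2272]), array([0.1351, 0.0392]), np.float64(89.7912)]
raised [178 220  23  11 191] [0.363 0.097 0.019] [array([0.3659, 0.0945]), array([0.0667, 0.0306]), np.float64(88.7904)]
raised [354 220  26  10 102] [ 0.363 -0.46   0.008] [array([ 0.3643, -0.4608]), array([0.0821, 0.0151]), np.float64(71.3975)]
```

View pics/top_crop.png

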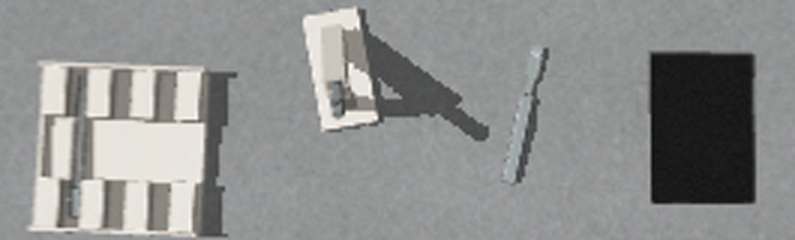

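The crop confirms three things. The grey spatula has its neck at (535,95) and its blade towards world +x. The forceps narrow towards +x. The probe tail is at (337,95), leaning to -x. Next I work out the tool axes and the approach move to a near view of the rack.

```bash
cat >> h.py <<'E'
def plan(t,yaw):
    """shift/roll to put TCP at t with tool x at world yaw (deg); commanded pose ~ measured"""
    s=read_state();M=R.from_rotvec(s['tcp_rot']).as_matrix()
    sh=M.T@(np.array(t)-s['tool_pos']); cur=np.degrees(np.arctan2(M[1,0],M[0,0]))
    roll=-((yaw-cur+180)%360-180)
    print('t',round(float(s['time']),2),'pos',np.round(s['tool_pos'],4),'xyaw',round(cur,1),'q6',np.round(s['q'],2),'-> d(mm)',np.round(sh*1000,1),'roll',round(roll,1))
E
python3 - <<'E'
from h import *
s=read_state();M=R.from_rotvec(s['tcp_rot']).as_matrix();print(np.round(M,3))
C=np.linalg.inv(calibration('wrist')['world_to_cam']);print('cam in tool',np.round(M.T@(C[:3,3]-s['tool_pos']),3),'look',np.round(M.T@-C[:3,2],3))
plan([.52,.02,.28],10.6);plan([.52,.02,.28],190.6)
E
```

```text
[[-0.937  0.348 -0.001]
 [ 0.348  0.937 -0.002]
 [ 0.    -0.002 -1.   ]]
cam in tool [ 0.083  0.    -0.142] look [-0.328  0.     0.945]
t 0.15 pos [0.2349 0.6322 0.2302] xyaw 159.6 q6 [ 1.18  0.26  1.61 -0.    1.27 -0.04] -> d(mm) [-480.5 -474.6  -48.9] roll 149.0
t 0.15 pos [0.2349 0.6322 0.2302] xyaw 159.6 q6 [ 1.18  0.26  1.61 -0.    1.27 -0.04] -> d(mm) [-480.5 -474.6  -48.9] roll -31.0
```

Call:
{"api": "step_arm", "payload": {
  "commands": [
    {"dx": -0.458,"dy": -0.472,"dz": -0.05,"roll": -31,"fingers": -1},
    {"dx": -0.458,"dy": -0.472,"dz": -0.05,"roll": -31,"fingers": -1},
    {"dx": -0.458,"dy": -0.472,"dz": -0.05,"roll": -31,"fingers": -1},
    {"dx": -0.458,"dy": -0.472,"dz": -0.05,"roll": -31,"fingers": -1},
    {"dx": -0.458,"dy": -0.472,"dz": -0.05,"roll": -31,"fingers": -1},
    {"dx": -0.458,"dy": -0.472,"dz": -0.05,"roll": -31,"fingers": -1},
    {"dx": -0.458,"dy": -0.472,"dz": -0.05,"roll": -31,"fingers": -1},
    {"dx": -0.458,"dy": -0.472,"dz": -0.05,"roll": -31,"fingers": -1}
  ]
}}

```text
time: 1.15
tool_pos: [0.4362, 0.1745, 0.2693]
tcp_rot: [-0.291, 3.128, 0.0]
wrist_force: [0.4, 1.3, 0.1]
width: 1.0
grip_force: 0.0
```

Call:
{"api": "step_arm", "payload": {
  "commands": [
    {"dx": -0.036,"dy": -0.154,"dz": -0.01},
    {"dx": -0.036,"dy": -0.154,"dz": -0.01},
    {"dx": -0.036,"dy": -0.154,"dz": -0.01},
    {"dx": -0.036,"dy": -0.154,"dz": -0.01},
    {"dx": -0.036,"dy": -0.154,"dz": -0.01}
  ]
}}

```text
invalid input
```

```bash
python3 - <<'E'
from h import *
p,d,c=grab('wrist');P=pts(d,c);np.savez('w1.npz',p=p,d=d,P=P);cv2.imwrite('pics/w1.png',p)
print(read_state()['tool_pos'],read_state()['joint_vel'].round(3))
m=np.isfinite(P[...,0])
b=m&(P[...,2]>.005)&(P[...,2]<.012)&(P[...,0]>.5)&(P[...,0]<.68)&(abs(P[...,1]-.03)<.07)
print('base',cv2.minAreaRect(P[b][:,:2].astype(np.float32)))
v=m&(P[...,2]>.085)&(P[...,2]<.16)&(abs(P[...,1]-.03)<.08)
ii=np.argwhere(v);print(ii.min(0),ii.max(0))
h=cv2.cvtColor(p,cv2.COLOR_BGR2HSV)
for lo in np.arange(.085,.15,.006):
    q=v&(P[...,2]>=lo)&(P[...,2]<lo+.006)
    if q.sum():print(round(lo,3),q.sum(),np.round(np.percentile(P[q][:,0],[5,50,95]),4),np.round(np.percentile(P[q][:,1],[5,50,95]),4),np.median(p[q],0))
E
```

```text
[0.43931721 0.16773201 0.27004535] [ 0.101  0.012 -0.009  0.057 -0.01   0.193]
base ((0.5952742099761963, 0.03831813484430313), (0.12226031720638275, 0.060284264385700226), 10.276201248168945)
[232  90] [258 129]
0.085 76 [0.5543 0.5727 0.5858] [0.0274 0.0432 0.0466] [185. 190. 197.]
0.091 130 [0.5541 0.5615 0.5801] [0.0271 0.0391 0.0454] [179. 185. 191.]
0.097 132 [0.5549 0.5667 0.5742] [0.0237 0.0373 0.0447] [178. 184. 190.]
0.103 94 [0.5499 0.5679 0.5715] [0.0249 0.0354 0.043 ] [177. 183. 189.]
0.109 40 [0.5428 0.5497 0.5558] [0.0301 0.0348 0.0361] [136.  134.  129.5]
0.115 44 [0.5374 0.5453 0.5522] [0.029  0.0337 0.0352] [136.  133.5 129.5]
0.121 47 [0.5325 0.5405 0.548 ] [0.0267 0.0328 0.0345] [108. 104. 101.]
0.127 115 [0.5295 0.533  0.5414] [0.0228 0.0286 0.0334] [129. 127. 122.]
0.133 38 [0.5338 0.5359 0.5378] [0.023  0.0281 0.032 ] [138.5 135.  131. ]
```

View pics/w1.png

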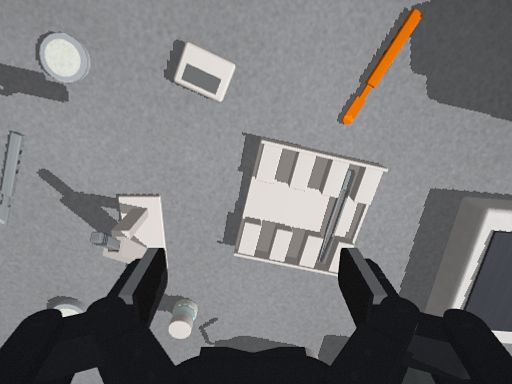

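The view shows the rack at (140,230) with the probe tail at (103,240), and the tray at (310,205) with the forceps tips at (325,258). I move above the probe tail.

Call:
{"api": "step_arm", "payload": {
  "commands": [
    {"dx": -0.074,"dy": -0.155,"dz": -0.01,"roll": 0,"fingers": -0.5},
    {"dx": -0.074,"dy": -0.155,"dz": -0.01,"roll": 0,"fingers": -0.2},
    {"dx": -0.074,"dy": -0.155,"dz": -0.01,"roll": 0,"fingers": -0.2},
    {"dx": -0.074,"dy": -0.155,"dz": -0.01,"roll": 0,"fingers": -0.2},
    {"dx": -0.074,"dy": -0.155,"dz": -0.01,"roll": 0,"fingers": -0.2}
  ]
}}

```text
time: 1.82
tool_pos: [0.5367, 0.038, 0.2786]
tcp_rot: [0.29, -3.127, -0.001]
wrist_force: [0.0, -0.4, -0.9]
width: 0.603
grip_force: 0.0
```

```bash
python3 - <<'E'
from h import *
p,d,c=grab('wrist');P=pts(d,c);np.savez('w2.npz',p=p,d=d,P=P);cv2.imwrite('pics/w2.png',p)
print(read_state()['joint_vel'].round(3),read_state()['width'])
plan([.5405,.0285,.28],190.3)
m=np.isfinite(P[...,0])
b=m&(P[...,2]>.005)&(P[...,2]<.012)&(P[...,0]>.5)&(P[...,0]<.68)&(abs(P[...,1]-.03)<.07)
print('base',cv2.minAreaRect(P[b][:,:2].astype(np.float32)))
v=m&(P[...,2]>.085)&(P[...,2]<.16)&(abs(P[...,1]-.03)<.04)&(P[...,0]<.6)
for lo in np.arange(.085,.15,.006):
    q=v&(P[...,2]>=lo)&(P[...,2]<lo+.006)
    if q.sum():print(round(lo,3),q.sum(),np.round(np.percentile(P[q][:,0],[5,50,95]),4),np.round(np.percentile(P[q][:,1],[5,50,95]),4),np.median(p[q],0))
E
```

```text
[ 0.015 -0.008  0.005 -0.003 -0.003 -0.004] 0.6009023982481866
t 1.88 pos [0.5364 0.0385 0.2787] xyaw -169.4 q6 [ 0.02 -0.02  1.84  0.    1.33 -1.73] -> d(mm) [ -2.1 -10.6  -1.3] roll 0.3
base ((0.5968865156173706, 0.0383564755320549), (0.12323955446481705, 0.059802211821079254), 10.468751907348633)
0.085 39 [0.563  0.5845 0.5876] [0.0274 0.0376 0.0449] [191. 197. 203.]
0.091 108 [0.5547 0.5663 0.5821] [0.0213 0.0339 0.0427] [188.  194.  201.5]
0.097 136 [0.56   0.5674 0.577 ] [0.0228 0.0336 0.0423] [190. 195. 202.]
0.103 94 [0.5599 0.5691 0.5722] [0.0244 0.0331 0.0422] [190. 195. 202.]
0.109 31 [0.5535 0.5559 0.5584] [0.0258 0.0307 0.035 ] [141. 138. 134.]
0.115 26 [0.5483 0.5509 0.5529] [0.0255 0.0301 0.0342] [141.5 139.  135. ]
0.121 31 [0.5443 0.5461 0.549 ] [0.024  0.0277 0.0332] [111. 108. 104.]
0.127 106 [0.5297 0.5335 0.5429] [0.0219 0.027  0.0319] [137. 134. 130.]
0.133 43 [0.5338 0.5365 0.5384] [0.0228 0.0272 0.0318] [152. 150. 144.]
```

View pics/w2.png

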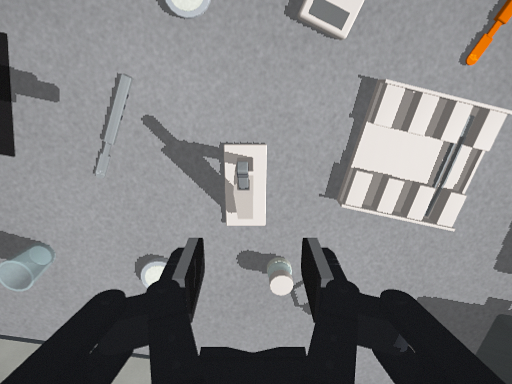

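The probe tail is at (243,168), centred between the fingers to within about 1 cm. Rack yaw is 10.4° and the grip axis point is about (.541, .028, .123). The measured tail height matches the 0.1335 predicted.

Call:
{"api": "step_arm", "payload": {
  "commands": [
    {"dx": -0.0025,"dy": -0.0112,"dz": 0.03,"roll": 0,"fingers": 0},
    {"dx": -0.0025,"dy": -0.0112,"dz": 0.08,"roll": 0,"fingers": 0},
    {"dx": -0.0025,"dy": -0.0112,"dz": 0.12,"roll": 0,"fingers": 0},
    {"dx": -0.0025,"dy": -0.0112,"dz": 0.145,"roll": 0,"fingers": 0},
    {"dx": -0.0025,"dy": -0.0112,"dz": 0.164,"roll": 0,"fingers": 0},
    {"dx": -0.0025,"dy": -0.0112,"dz": 0.164,"roll": 0,"fingers": 0.2},
    {"dx": -0.0025,"dy": -0.0112,"dz": 0.164,"roll": 0,"fingers": 0.4}
  ],
  "squeeze": 40
}}

```text
time: 2.75
tool_pos: [0.5426, 0.0276, 0.1164]
tcp_rot: [-0.291, 3.126, -0.0]
wrist_force: [0.6, 0.6, 0.1]
width: 0.302
grip_force: 0.0
```

```bash
python3 - <<'E'
from h import *
p,d,c=grab('wrist');P=pts(d,c);cv2.imwrite('pics/w3.png',p[150:384,130:380])
plan([.541,.0278,.115],190.4)
E
```

```text
t 2.8 pos [0.5429 0.0274 0.1168] xyaw -169.4 q6 [ 0.    0.12  2.    0.    1.02 -1.75] -> d(mm) [1.8 0.7 1.8] roll 0.2
```

View pics/w3.png

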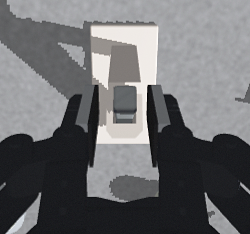

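The crop shows the tail at (125,98), between the fingertips at about (97,95) and (155,95), so it is centred. I close.

Call:
{"api": "step_arm", "payload": {
  "commands": [
    {"dx": 0.002,"dy": 0.0,"dz": 0.001,"roll": 0,"fingers": 0.7},
    {"dx": 0.002,"dy": 0.0,"dz": 0.001,"roll": 0,"fingers": 1},
    {"dx": 0.002,"dy": 0.0,"dz": 0.001,"roll": 0,"fingers": 1},
    {"dx": 0.002,"dy": 0.0,"dz": 0.001,"roll": 0,"fingers": 1}
  ],
  "squeeze": 60
}}

```text
time: 3.3
tool_pos: [0.5407, 0.0267, 0.1152]
tcp_rot: [-0.29, 3.126, -0.0]
wrist_force: [0.5, -0.7, 6.0]
width: 0.105
grip_force: 61.1
```

Call:
{"api": "step_arm", "payload": {
  "commands": [
    {"dx": 0.0064,"dy": 0,"dz": -0.0077,"roll": 0,"fingers": 1},
    {"dx": 0.0129,"dy": 0,"dz": -0.0153,"roll": 0,"fingers": 1},
    {"dx": 0.0193,"dy": 0,"dz": -0.023,"roll": 0,"fingers": 1},
    {"dx": 0.0257,"dy": 0,"dz": -0.0306,"roll": 0,"fingers": 1},
    {"dx": 0.0257,"dy": 0,"dz": -0.0306,"roll": 0,"fingers": 1}
  ]
}}

```text
time: 3.92
tool_pos: [0.514, 0.0219, 0.1458]
tcp_rot: [-0.29, 3.128, -0.0]
wrist_force: [0.7, -0.2, 4.4]
width: 0.112
grip_force: 60.9
```

Call:
{"api": "step_arm", "payload": {
  "commands": [
    {"dx": 0.0096,"dy": 0,"dz": -0.0115,"roll": 0,"fingers": 1},
    {"dx": 0.0193,"dy": 0,"dz": -0.023,"roll": 0,"fingers": 1},
    {"dx": 0.0289,"dy": 0,"dz": -0.0345,"roll": 0,"fingers": 1},
    {"dx": 0.0386,"dy": 0,"dz": -0.046,"roll": 0,"fingers": 1},
    {"dx": 0.0482,"dy": 0,"dz": -0.0575,"roll": 0,"fingers": 1},
    {"dx": 0.054,"dy": 0,"dz": -0.0644,"roll": 0,"fingers": 1},
    {"dx": 0.054,"dy": 0,"dz": -0.095,"roll": 0,"fingers": 1},
    {"dx": 0.054,"dy": 0,"dz": -0.095,"roll": 0,"fingers": 1}
  ]
}}

```text
time: 4.92
tool_pos: [0.4631, 0.012, 0.2425]
tcp_rot: [-0.29, 3.123, -0.001]
wrist_force: [0.0, -0.2, -0.5]
width: 0.105
grip_force: 60.4
```

```bash
python3 - <<'E'
from h import *
p,d,c=grab('side');P=pts(d,c);cv2.imwrite('pics/s4.png',cv2.resize(p[120:300,150:400],None,fx=3,fy=3,interpolation=cv2.INTER_CUBIC))
plan([.47,-.344,.24],180)
E
```

```text
t 4.97 pos [0.4622 0.012  0.2409] xyaw -169.4 q6 [-0.03 -0.16  2.03 -0.    1.27 -1.78] -> d(mm) [  57.9 -351.4    1. ] roll 10.6
```

View pics/s4.png

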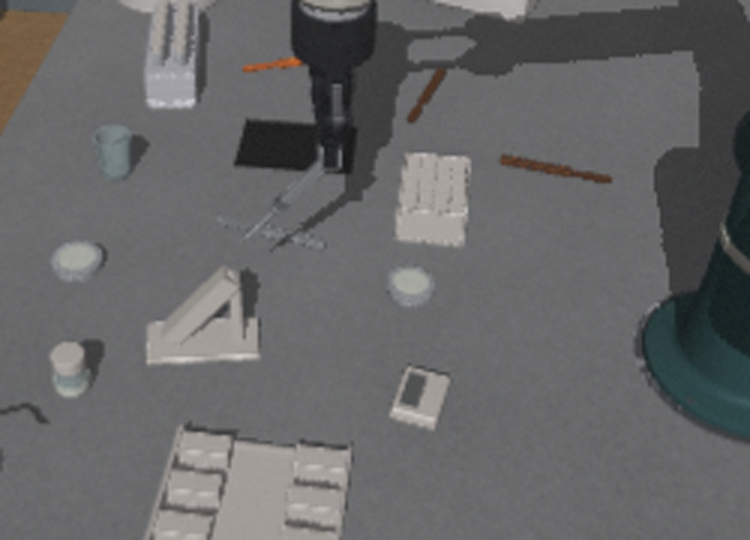

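The side view shows the probe at (285,200), clear of the rack mouth at (232,270) and held sloping with its tip down. I carry it over the mat.

Call:
{"api": "step_arm", "payload": {
  "commands": [
    {"dx": 0.002,"dy": -0.05,"dz": 0,"roll": 2,"fingers": 1},
    {"dx": 0.004,"dy": -0.105,"dz": 0,"roll": 5,"fingers": 1},
    {"dx": 0.006,"dy": -0.16,"dz": 0,"roll": 8,"fingers": 1},
    {"dx": 0.008,"dy": -0.215,"dz": 0,"roll": 10.6,"fingers": 1},
    {"dx": 0.009,"dy": -0.27,"dz": 0,"roll": 10.6,"fingers": 1},
    {"dx": 0.0105,"dy": -0.32,"dz": 0.02,"roll": 10.6,"fingers": 1},
    {"dx": 0.0114,"dy": -0.36,"dz": 0.05,"roll": 10.6,"fingers": 1},
    {"dx": 0.0114,"dy": -0.36,"dz": 0.1,"roll": 10.6,"fingers": 1}
  ]
}}

```text
time: 5.98
tool_pos: [0.5175, -0.3477, 0.1392]
tcp_rot: [0.004, 3.139, -0.004]
wrist_force: [-0.3, 0.5, -0.1]
width: 0.113
grip_force: 60.4
```

```bash
python3 - <<'E'
from h import *
p,d,c=grab('side');P=pts(d,c);np.savez('s5.npz',p=p,d=d,P=P)
plan([.517,-.344,.12],180)
p,d,c=grab('wrist');P=pts(d,c);np.savez('w5.npz',p=p,d=d,P=P)
m=np.isfinite(P[...,0])&(P[...,2]>.008)&(P[...,2]<.13)&(abs(P[...,1]+.344)<.04)&(P[...,0]>.53)&(P[...,0]<.65)
for x in np.arange(.53,.64,.01):
    q=m&(abs(P[...,0]-x)<.005)
    if q.sum():print(round(x,3),q.sum(),np.median(P[q],0).round(4))
E
```

```text
t 6.03 pos [ 0.5121 -0.3425  0.1295] xyaw 179.9 q6 [-0.63  0.24  1.83 -0.    1.09 -2.2 ] -> d(mm) [-5.  -1.5  9.5] roll -0.1
0.53 30 [ 0.5315 -0.3425  0.1208]
0.54 37 [ 0.5391 -0.3424  0.1116]
0.55 31 [ 0.5505 -0.3423  0.0983]
0.56 30 [ 0.5593 -0.3422  0.0876]
0.57 14 [ 0.5657 -0.3418  0.0801]
```

```bash
python3 - <<'E'
from h import *
read_camera('wrist');plan([.517,-.344,.103],180); s=read_state();print(s['joint_vel'].round(3),s['wrist_force'])
E
```

```text
t 6.12 pos [ 0.513  -0.3417  0.1346] xyaw 180.0 q6 [-0.63  0.24  1.82  0.    1.09 -2.2 ] -> d(mm) [-4.2 -2.5 31.5] roll -0.0
[ 0.013 -0.056 -0.069 -0.     0.005 -0.   ] [-0.28314572  0.73814823 -0.03406992]
```

Call:
{"api": "step_arm", "payload": {
  "commands": [
    {"dx": -0.002,"dy": -0.001,"dz": 0.005,"roll": 0,"fingers": 1},
    {"dx": -0.004,"dy": -0.002,"dz": 0.012,"roll": 0,"fingers": 1},
    {"dx": -0.004,"dy": -0.002,"dz": 0.019,"roll": 0,"fingers": 1},
    {"dx": -0.004,"dy": -0.002,"dz": 0.025,"roll": 0,"fingers": 1},
    {"dx": -0.004,"dy": -0.002,"dz": 0.028,"roll": 0,"fingers": 1},
    {"dx": -0.004,"dy": -0.002,"dz": 0.028,"roll": 0,"fingers": 1}
  ],
  "squeeze": 25
}}

```text
time: 6.88
tool_pos: [0.5203, -0.3457, 0.1114]
tcp_rot: [0.0, -3.141, -0.001]
wrist_force: [0.3, 0.0, -0.9]
width: 0.106
grip_force: 60.4
```

```bash
python3 - <<'E'
from h import *
p,d,c=grab('side');P=pts(d,c)
K=np.array(c['intrinsics']);w=np.array(c['world_to_cam'])
q=w@np.array([.60,-.344,.01,1]);u=int(K[0,2]+K[0,0]*q[0]/-q[2]);v=int(K[1,2]-K[1,1]*q[1]/-q[2]);print(u,v)
cv2.imwrite('pics/s6.png',cv2.resize(p[v-35:v+35,u-30:u+70],None,fx=6,fy=6,interpolation=cv2.INTER_CUBIC))
plan([.517,-.344,.103],180); s=read_state();print(s['joint_vel'].round(3),s['wrist_force'].round(2),s['grip_force'])
p,d,c=grab('wrist');P=pts(d,c)
m=np.isfinite(P[...,0])&(P[...,2]>.006)&(P[...,2]<.13)&(abs(P[...,1]+.344)<.04)&(P[...,0]>.53)&(P[...,0]<.65)
for x in np.arange(.53,.64,.01):
    q=m&(abs(P[...,0]-x)<.005)
    if q.sum():print(round(x,3),q.sum(),np.median(P[q],0).round(4))
E
```

```text
232 166
t 6.92 pos [ 0.5205 -0.3458  0.1117] xyaw -180.0 q6 [-0.63  0.27  1.83  0.    1.04 -2.2 ] -> d(mm) [3.5 1.8 8.7] roll 0.0
[-0.002 -0.004 -0.005 -0.001 -0.     0.   ] [-0.07 -0.05  0.47] 60.39450645446777
0.53 31 [ 0.5323 -0.3458  0.1126]
0.54 50 [ 0.5392 -0.3458  0.1043]
0.55 42 [ 0.5501 -0.3458  0.0916]
0.56 32 [ 0.5597 -0.3461  0.08  ]
0.57 36 [ 0.5695 -0.3457  0.0687]
```

Call:
{"api": "step_arm", "payload": {
  "commands": [
    {"dx": 0.004,"dy": 0,"dz": 0.006,"roll": 0,"fingers": 1},
    {"dx": 0.004,"dy": 0,"dz": 0.011,"roll": 0,"fingers": 1},
    {"dx": 0.0083,"dy": 0,"dz": 0.015,"roll": 0,"fingers": 1},
    {"dx": 0.0127,"dy": 0,"dz": 0.019,"roll": 0,"fingers": 1},
    {"dx": 0.0168,"dy": 0,"dz": 0.0235,"roll": 0,"fingers": 1},
    {"dx": 0.0208,"dy": 0,"dz": 0.0278,"roll": 0,"fingers": 1},
    {"dx": 0.0208,"dy": 0,"dz": 0.0278,"roll": 0,"fingers": 1}
  ],
  "squeeze": 25
}}

```text
time: 7.85
tool_pos: [0.4995, -0.3462, 0.0849]
tcp_rot: [0.0, 3.141, -0.001]
wrist_force: [-2.5, 1.8, 8.3]
width: 0.108
grip_force: 61.5
```

```bash
cat > m.py <<'E'
from h import *
p,d,c=grab('wrist');P=pts(d,c);np.savez('wm.npz',p=p,d=d,P=P)
plan([.517,-.344,.103],180); s=read_state();print(s['joint_vel'].round(3),s['wrist_force'].round(2),s['grip_force'],s['width'])
m=np.isfinite(P[...,0])&(P[...,2]>.0065)&(P[...,2]<.13)&(abs(P[...,1]+.346)<.04)&(P[...,0]>s['tool_pos'][0]+.006)&(P[...,0]<.65)
for x in np.arange(.45,.64,.01):
    q=m&(abs(P[...,0]-x)<.005)
    if q.sum():print(round(x,3),q.sum(),np.median(P[q],0).round(4))
E
python3 m.py
```

```text
t 7.9 pos [ 0.4997 -0.3463  0.0851] xyaw -180.0 q6 [-0.65  0.27  1.89 -0.    0.99 -2.22] -> d(mm) [-17.3   2.3 -17.9] roll 0.0
[ 0.001 -0.    -0.006 -0.001  0.003  0.001] [-3.43  0.74  7.25] 61.44469857215881 0.10724985357988426
0.51 265 [ 0.5091 -0.3468  0.104 ]
0.52 104 [ 0.5198 -0.3463  0.0825]
0.53 86 [ 0.5299 -0.3462  0.0738]
0.54 68 [ 0.5391 -0.3462  0.0656]
0.55 64 [ 0.5499 -0.3462  0.0567]
0.56 64 [ 0.56   -0.3454  0.0482]
0.57 12 [ 0.567  -0.3458  0.0418]
0.58 4 [ 0.5828 -0.3457  0.0237]
0.59 14 [ 0.5908 -0.3452  0.0164]
0.6 4 [ 0.5968 -0.3447  0.011 ]
```

Call:
{"api": "step_arm", "payload": {
  "commands": [
    {"dx": 0.0072,"dy": 0,"dz": 0.0094,"roll": 0,"fingers": 1},
    {"dx": 0.0136,"dy": 0,"dz": 0.0194,"roll": 0,"fingers": 1},
    {"dx": 0.019,"dy": 0,"dz": 0.0299,"roll": 0,"fingers": 1},
    {"dx": 0.0236,"dy": 0,"dz": 0.0409,"roll": 0,"fingers": 1},
    {"dx": 0.0271,"dy": 0,"dz": 0.0522,"roll": 0,"fingers": 1},
    {"dx": 0.0297,"dy": 0,"dz": 0.0638,"roll": 0,"fingers": 1},
    {"dx": 0.0305,"dy": 0,"dz": 0.068,"roll": 0,"fingers": 1},
    {"dx": 0.0305,"dy": 0,"dz": 0.068,"roll": 0,"fingers": 1}
  ]
}}

```text
time: 8.9
tool_pos: [0.4688, -0.3456, 0.0153]
tcp_rot: [0.0, -3.141, -0.001]
wrist_force: [-1.4, -0.1, 2.7]
width: 0.105
grip_force: 57.6
```

```bash
python3 m.py
```

```text
t 8.95 pos [ 0.469  -0.3458  0.0157] xyaw -180.0 q6 [-0.68  0.31  1.98 -0.    0.85 -2.25] -> d(mm) [-48.    1.8 -87.4] roll 0.0
[ 0.    -0.007 -0.005 -0.002  0.005 -0.   ] [-0.41 -0.92  2.24] 57.56694853305817 0.10989142116898352
0.47 15 [ 0.475  -0.3187  0.0706]
0.48 3374 [ 0.4779 -0.3462  0.0729]
0.49 281 [ 0.4901 -0.3462  0.0273]
0.5 252 [ 0.5001 -0.3457  0.0258]
0.51 245 [ 0.5099 -0.3462  0.0243]
0.52 224 [ 0.5201 -0.3462  0.0226]
0.53 200 [ 0.5297 -0.3462  0.0211]
0.54 5 [ 0.5354 -0.3456  0.0198]
```

Call:
{"api": "step_arm", "payload": {
  "commands": [
    {"dx": 0.0005,"dy": 0,"dz": 0.004,"roll": 0,"fingers": 1},
    {"dx": 0.001,"dy": 0,"dz": 0.008,"roll": 0,"fingers": 1},
    {"dx": 0.001,"dy": 0,"dz": 0.0118,"roll": 0,"fingers": 1},
    {"dx": 0.001,"dy": 0,"dz": 0.0118,"roll": 0,"fingers": 1}
  ],
  "squeeze": 20
}}

```text
time: 9.45
tool_pos: [0.4681, -0.3459, 0.004]
tcp_rot: [0.001, -3.141, -0.0]
wrist_force: [-2.1, -0.2, 4.8]
width: 0.114
grip_force: 57.1
```

```bash
python3 m.py
```

```text
t 9.5 pos [ 0.4681 -0.3459  0.0041] xyaw -180.0 q6 [-0.68  0.33  1.98 -0.    0.83 -2.25] -> d(mm) [-48.9   1.9 -98.9] roll 0.0
[-0.    -0.003 -0.003  0.001  0.004 -0.001] [-1.01 -0.19  4.79] 57.08621263504028 0.11208703350527967
0.47 214 [ 0.4745 -0.3452  0.0588]
0.48 3221 [ 0.4771 -0.3459  0.0618]
0.49 306 [ 0.49   -0.3459  0.0177]
0.5 283 [ 0.4999 -0.3464  0.017 ]
0.51 270 [ 0.5099 -0.3461  0.0162]
0.52 263 [ 0.5198 -0.3464  0.0156]
0.53 60 [ 0.5261 -0.3461  0.0149]
```

Call:
{"api": "step_arm", "payload": {
  "commands": [
    {"dx": 0,"dy": 0,"dz": 0.0006,"roll": 0,"fingers": 0.8},
    {"dx": 0,"dy": 0,"dz": 0.0006,"roll": 0,"fingers": 0.79},
    {"dx": 0,"dy": 0,"dz": 0.0006,"roll": 0,"fingers": 0.78},
    {"dx": 0,"dy": 0,"dz": 0.0006,"roll": 0,"fingers": 0.77},
    {"dx": 0,"dy": 0,"dz": 0.0006,"roll": 0,"fingers": 0.76},
    {"dx": 0,"dy": 0,"dz": 0.0006,"roll": 0,"fingers": 0.75},
    {"dx": 0,"dy": 0,"dz": 0.0006,"roll": 0,"fingers": 0.73},
    {"dx": 0,"dy": 0,"dz": 0.0006,"roll": 0,"fingers": 0.7}
  ],
  "squeeze": 20
}}

```text
time: 10.5
tool_pos: [0.4683, -0.3456, 0.0034]
tcp_rot: [0.0, -3.142, -0.001]
wrist_force: [-0.7, 1.0, 1.1]
width: 0.15
grip_force: 0.5
```

```bash
python3 m.py
```

```text
t 10.55 pos [ 0.4683 -0.3456  0.0034] xyaw -180.0 q6 [-0.68  0.33  1.98  0.    0.83 -2.25] -> d(mm) [-48.7   1.6 -99.6] roll 0.0
[ 0.001  0.    -0.002 -0.     0.    -0.001] [-1.11  0.63  0.54] 0.4393881547730416 0.14664122195242948
0.47 175 [ 0.4747 -0.3436  0.0577]
0.48 3191 [ 0.4773 -0.3462  0.0608]
0.49 324 [ 0.49   -0.3462  0.0129]
0.5 308 [ 0.4997 -0.3462  0.013 ]
0.51 289 [ 0.5101 -0.3461  0.013 ]
0.52 275 [ 0.52   -0.3461  0.013 ]
0.53 104 [ 0.5274 -0.3461  0.0129]
```

Call:
{"api": "step_arm", "payload": {
  "commands": [
    {"dx": 0,"dy": 0,"dz": 0,"roll": 0,"fingers": 0.5},
    {"dx": 0,"dy": 0,"dz": -0.01,"roll": 0,"fingers": 0.3},
    {"dx": 0,"dy": 0,"dz": -0.05,"roll": 0,"fingers": 0},
    {"dx": 0,"dy": 0,"dz": -0.1,"roll": 0,"fingers": 0},
    {"dx": -0.01,"dy": 0,"dz": -0.14,"roll": 0,"fingers": 0},
    {"dx": -0.02,"dy": 0,"dz": -0.16,"roll": 0,"fingers": 0},
    {"dx": -0.02,"dy": 0,"dz": -0.16,"roll": 0,"fingers": 0}
  ]
}}

```text
time: 11.42
tool_pos: [0.4902, -0.3471, 0.1668]
tcp_rot: [-0.001, 3.137, -0.006]
wrist_force: [0.2, 0.4, 0.9]
width: 0.503
grip_force: 0.0
```

```bash
python3 - <<'E'
from h import *
p,d,c=grab('wrist');P=pts(d,c);np.savez('w7.npz',p=p,d=d,P=P);cv2.imwrite('pics/w7.png',p)
plan([.525,-.346,.1],180)
m=np.isfinite(P[...,0])&(P[...,2]<.03)&(P[...,0]>.4)&(P[...,0]<.65)&(abs(P[...,1]+.345)<.06)
b=m&(p.max(2)<40);print('mat',cv2.minAreaRect(P[b][:,:2].astype(np.float32)))
q=m&(p.max(2)>60)&(abs(P[...,1]+.346)<.03)&(P[...,2]>.0035)
X=P[q];print(len(X),X.min(0).round(4),X.max(0).round(4),cv2.fitLine(X[:,:2].astype(np.float32),cv2.DIST_HUBER,0,.01,.01).ravel().round(4))
for x in np.arange(.44,.63,.01):
    r=q&(abs(P[...,0]-x)<.005)
    if r.sum():print(round(x,3),r.sum(),np.median(P[r],0).round(4),np.ptp(P[r][:,1]).round(4))
E
```

```text
t 11.47 pos [ 0.4887 -0.3462  0.1646] xyaw -180.0 q6 [-0.66  0.17  1.84 -0.    1.13 -2.23] -> d(mm) [-36.2   0.2  64.7] roll 0.0
mat ((0.5333571434020996, -0.3456439673900604), (0.10796098411083221, 0.15800151228904724), 89.34196472167969)
1125 [ 0.4653 -0.3515  0.0045] [ 0.6149 -0.3402  0.0155] [ 1.     -0.0018  0.52   -0.3462]
0.47 127 [ 0.4696 -0.3464  0.0128] 0.011
0.48 115 [ 0.4798 -0.3463  0.013 ] 0.0111
0.49 105 [ 0.4898 -0.3463  0.013 ] 0.0102
0.5 103 [ 0.4999 -0.3463  0.013 ] 0.0103
0.51 99 [ 0.5099 -0.3463  0.0129] 0.0104
0.52 98 [ 0.5201 -0.3462  0.0129] 0.0105
0.53 98 [ 0.53   -0.3462  0.0129] 0.0106
0.54 94 [ 0.5402 -0.3462  0.0128] 0.0108
0.55 95 [ 0.5498 -0.3461  0.0132] 0.0108
0.56 57 [ 0.5589 -0.3461  0.0129] 0.0098
0.57 25 [ 0.5699 -0.3461  0.0093] 0.0022
0.58 26 [ 0.5798 -0.346   0.0093] 0.0034
0.59 33 [ 0.5899 -0.346   0.0093] 0.0034
0.6 30 [ 0.6    -0.3465  0.0095] 0.0035
0.61 20 [ 0.6094 -0.346   0.009 ] 0.0035
```

View pics/w7.png

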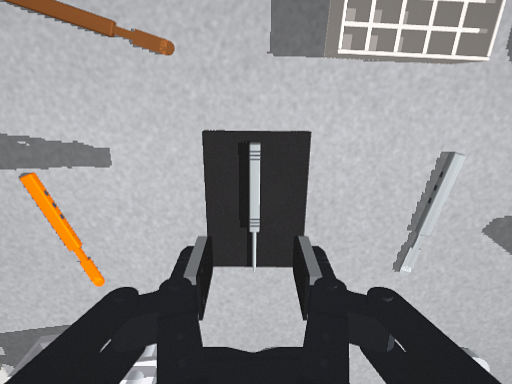

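The probe lies flat on the mat with its tail at (254,143) and tip at (254,270). Its middle is at (.540, -.346), over the mat. I regrasp it at the middle.

Call:
{"api": "step_arm", "payload": {
  "commands": [
    {"dx": -0.03,"dy": 0,"dz": 0.03,"roll": 0,"fingers": 0.2},
    {"dx": -0.0455,"dy": 0,"dz": 0.075,"roll": 0,"fingers": 0.3},
    {"dx": -0.0455,"dy": 0,"dz": 0.115,"roll": 0,"fingers": 0.3},
    {"dx": -0.0455,"dy": 0,"dz": 0.145,"roll": 0,"fingers": 0.3},
    {"dx": -0.0455,"dy": 0,"dz": 0.159,"roll": 0,"fingers": 0.3},
    {"dx": -0.0455,"dy": 0,"dz": 0.159,"roll": 0,"fingers": 0.5},
    {"dx": -0.0455,"dy": 0,"dz": 0.159,"roll": 0,"fingers": 0.7}
  ],
  "squeeze": 40
}}

```text
time: 12.35
tool_pos: [0.5333, -0.3458, 0.0044]
tcp_rot: [0.0, -3.141, -0.0]
wrist_force: [-0.5, -0.1, -0.3]
width: 0.15
grip_force: 0.0
```

```bash
python3 - <<'E'
from h import *
plan([.534,-.346,.0045],180)
z=np.load('w2.npz');P=z['P'];m=np.isfinite(P[...,0])&(P[...,2]>.018)&(P[...,2]<.03)&(abs(P[...,1]-.265)<.11)&(P[...,0]>.38)&(P[...,0]<.63)
for n in ['w1','w2']:
    z=np.load(n+'.npz');P=z['P'];p=z['p'];m=np.isfinite(P[...,0])&(abs(P[...,1]-.265)<.11)&(P[...,0]>.38)&(P[...,0]<.63)
    print(n,'ribs/endwalls',cv2.minAreaRect(P[m&(P[...,2]>.019)&(P[...,2]<.03)][:,:2].astype(np.float32)))
    w=m&(P[...,2]>.008)&(P[...,2]<.016)
    # ribs: y edges at tops z~.024
    r=m&(abs(P[...,2]-.024)<.0025)
    for x0 in (.455,.565):
        q=r&(abs(P[...,0]-x0)<.012);h,e=np.histogram(P[q][:,1],np.arange(.16,.37,.004));print(x0,h.tolist())
    g=m&(p.max(2)<185)&(P[...,2]>.005)&(P[...,2]<.016)&(abs(P[...,1]-.313)<.014)
    X=P[g];print('forceps',len(X),X.min(0).round(4),X.max(0).round(4),cv2.fitLine(X[:,:2].astype(np.float32),cv2.DIST_HUBER,0,.01,.01).ravel().round(4))
E
```

```text
t 12.35 pos [ 0.5333 -0.3458  0.0044] xyaw -180.0 q6 [-0.61  0.41  1.86 -0.    0.86 -2.19] -> d(mm) [-0.7 -0.2 -0.1] roll 0.0
w1 ribs/endwalls ((0.5119091868400574, 0.264772891998291), (0.1716187596321106, 0.17537514865398407), 87.57804107666016)
0.455 [0, 0, 0, 0, 0, 0, 31, 54, 52, 51, 51, 50, 28, 0, 0, 0, 0, 0, 48, 53, 50, 50, 50, 49, 2, 0, 0, 0, 0, 25, 52, 47, 50, 48, 52, 21, 0, 0, 0, 0, 1, 51, 48, 50, 50, 47, 45, 14, 0, 0, 0, 0]
0.565 [0, 0, 0, 0, 0, 31, 41, 40, 40, 38, 42, 17, 0, 0, 0, 0, 4, 40, 40, 41, 37, 39, 33, 0, 0, 0, 0, 0, 27, 37, 41, 36, 41, 40, 11, 0, 0, 0, 0, 5, 37, 37, 12, 0, 0, 0, 0, 0, 0, 0, 0, 0]
forceps 922 [0.4258 0.2998 0.005 ] [0.5977 0.3267 0.016 ] [ 0.9995 -0.0318  0.5148  0.3135]
w2 ribs/endwalls ((0.5111252069473267, 0.2641497552394867), (0.17131441831588745, 0.17567741870880127), 87.83590698242188)
0.455 [0, 0, 0, 0, 0, 0, 56, 59, 63, 53, 65, 56, 29, 0, 0, 0, 0, 10, 58, 59, 61, 56, 62, 47, 1, 0, 0, 0, 0, 48, 56, 61, 50, 55, 63, 16, 0, 0, 0, 0, 14, 55, 63, 61, 54, 53, 51, 4, 0, 0, 0, 0]
0.565 [0, 0, 0, 0, 0, 40, 48, 48, 41, 50, 43, 15, 0, 0, 0, 0, 11, 46, 47, 45, 43, 41, 35, 0, 0, 0, 0, 0, 36, 45, 40, 47, 42, 41, 14, 0, 0, 0, 0, 15, 50, 41, 45, 45, 41, 38, 3, 0, 0, 0, 0, 0]
forceps 1167 [0.4292 0.3022 0.005 ] [0.597  0.3261 0.016 ] [ 0.9991 -0.0434  0.5103  0.3151]
```

Call:
{"api": "step_arm", "payload": {
  "commands": [
    {"dx": -0.0005,"dy": 0,"dz": 0,"roll": 0,"fingers": 1},
    {"dx": -0.0005,"dy": 0,"dz": 0,"roll": 0,"fingers": 1},
    {"dx": -0.0005,"dy": 0,"dz": 0,"roll": 0,"fingers": 1},
    {"dx": -0.0005,"dy": 0,"dz": -0.01,"roll": 0,"fingers": 1},
    {"dx": -0.0005,"dy": 0,"dz": -0.04,"roll": 0,"fingers": 1},
    {"dx": -0.0005,"dy": 0,"dz": -0.09,"roll": 0,"fingers": 1},
    {"dx": -0.0005,"dy": 0,"dz": -0.14,"roll": 0,"fingers": 1},
    {"dx": -0.0005,"dy": 0.02,"dz": -0.18,"roll": 0,"fingers": 1}
  ],
  "squeeze": 60
}}

```text
time: 13.35
tool_pos: [0.5349, -0.327, 0.1879]
tcp_rot: [0.002, 3.139, -0.003]
wrist_force: [0.2, 0.4, -0.1]
width: 0.106
grip_force: 60.2
```

```bash
python3 - <<'E'
from h import *
p,d,c=grab('wrist');P=pts(d,c);np.savez('w8.npz',p=p,d=d,P=P)
s=read_state();t=s['tool_pos'];plan([.505,.2643,.19],177.8);print(s['width'],s['grip_force'])
q=np.isfinite(P[...,0])&(abs(P[...,1]-t[1])<.02)&(abs(P[...,2]-t[2]-.005)<.03)
for x in np.arange(-.08,.1,.01):
    r=q&(abs(P[...,0]-x-t[0])<.005)
    if r.sum():print(round(x,3),r.sum(),(np.median(P[r],0)-t).round(4))
E
```

```text
t 13.4 pos [ 0.5375 -0.3256  0.1941] xyaw -180.0 q6 [-0.59  0.2   1.76  0.    1.18 -2.16] -> d(mm) [ 32.5 590.    1.3] roll 2.2
0.10148261466337279 60.25768518447876
-0.07 366 [-0.0682 -0.0014  0.0017]
-0.06 570 [-0.06   -0.0014  0.0021]
-0.05 510 [-0.0499 -0.0016  0.002 ]
-0.04 472 [-0.0402 -0.0019  0.002 ]
-0.03 444 [-0.0302 -0.0014  0.002 ]
-0.02 406 [-0.02   -0.0019  0.0021]
-0.01 2717 [-0.0117 -0.0014  0.0155]
-0.0 567 [-0.     -0.0019  0.0029]
0.01 394 [ 0.0089 -0.0014  0.0026]
0.02 281 [ 0.0203 -0.0014  0.0023]
0.03 91 [ 0.031 -0.002 -0.001]
0.04 112 [ 0.0398 -0.0017 -0.0013]
0.05 112 [ 0.05   -0.0014 -0.0013]
0.06 95 [ 0.0597 -0.002  -0.0014]
0.07 2 [ 0.0653 -0.0008 -0.0025]
```

Call:
{"api": "step_arm", "payload": {
  "commands": [
    {"dx": 0.003,"dy": 0.04,"dz": 0,"roll": 0,"fingers": 1},
    {"dx": 0.006,"dy": 0.095,"dz": 0,"roll": 0.5,"fingers": 1},
    {"dx": 0.009,"dy": 0.155,"dz": 0,"roll": 1,"fingers": 1},
    {"dx": 0.012,"dy": 0.215,"dz": 0,"roll": 1.5,"fingers": 1},
    {"dx": 0.015,"dy": 0.275,"dz": 0,"roll": 2.2,"fingers": 1},
    {"dx": 0.018,"dy": 0.335,"dz": 0,"roll": 2.2,"fingers": 1},
    {"dx": 0.021,"dy": 0.395,"dz": 0,"roll": 2.2,"fingers": 1},
    {"dx": 0.024,"dy": 0.45,"dz": 0,"roll": 2.2,"fingers": 1}
  ]
}}

```text
time: 14.4
tool_pos: [0.5098, 0.1263, 0.1852]
tcp_rot: [0.059, 3.14, 0.001]
wrist_force: [0.4, -0.2, -0.7]
width: 0.103
grip_force: 60.2
```

```bash
python3 -c "
from h import *
plan([.505,.2643,.13],177.8)"
```

```text
t 14.4 pos [0.5098 0.1263 0.1852] xyaw 177.8 q6 [ 0.2   0.01  1.97  0.    1.15 -1.34] -> d(mm) [ 10.1 137.7  55.3] roll 0.0
```

Call:
{"api": "step_arm", "payload": {
  "commands": [
    {"dx": 0.004,"dy": 0.05,"dz": 0,"roll": 0,"fingers": 1},
    {"dx": 0.007,"dy": 0.09,"dz": 0.01,"roll": 0,"fingers": 1},
    {"dx": 0.009,"dy": 0.12,"dz": 0.03,"roll": 0,"fingers": 1},
    {"dx": 0.01,"dy": 0.135,"dz": 0.055,"roll": 0,"fingers": 1},
    {"dx": 0.01,"dy": 0.135,"dz": 0.055,"roll": 0,"fingers": 1},
    {"dx": 0.01,"dy": 0.135,"dz": 0.055,"roll": 0,"fingers": 1}
  ]
}}

```text
time: 15.15
tool_pos: [0.5056, 0.2591, 0.1304]
tcp_rot: [0.06, 3.14, -0.0]
wrist_force: [0.4, -0.1, -0.9]
width: 0.105
grip_force: 60.2
```

```bash
cat > t.py <<'E'
from h import *
import sys
p,d,c=grab('wrist');P=pts(d,c);np.savez('w9.npz',p=p,d=d,P=P);cv2.imwrite('pics/'+sys.argv[1]+'.png',p)
s=read_state();t=s['tool_pos'];print(s['joint_vel'].round(3))
m=np.isfinite(P[...,0])&(abs(P[...,1]-.265)<.11)&(P[...,0]>.38)&(P[...,0]<.63)
print('ribs',cv2.minAreaRect(P[m&(P[...,2]>.019)&(P[...,2]<.03)][:,:2].astype(np.float32)))
r=m&(abs(P[...,2]-.024)<.0025)
for x0 in (.45,.46,.56,.57):
    Y=np.sort(P[r&(abs(P[...,0]-x0)<.005)][:,1]);g=np.where(np.diff(Y)>.008)[0]
    print(x0,[(Y[i].round(4),Y[i+1].round(4),((Y[i]+Y[i+1])/2).round(4)) for i in g], Y[:1],Y[-1:])
for y0 in (.195,.24,.285,.33):
    X=np.sort(P[r&(abs(P[...,1]-y0)<.004)][:,0]);g=np.where(np.diff(X)>.03)[0];print('x',y0,[(X[i].round(4),X[i+1].round(4),((X[i]+X[i+1])/2).round(4)) for i in g])
q=np.isfinite(P[...,0])&(abs(P[...,1]-t[1])<.012)&(P[...,2]>t[2]-.01)&(P[...,2]<t[2]+.02)&(abs(P[...,0]-t[0])<.09)
X=P[q];print('held',len(X),X.min(0).round(4),X.max(0).round(4),cv2.fitLine(X[:,:2].astype(np.float32),cv2.DIST_HUBER,0,.01,.01).ravel().round(4))
E
python3 t.py w9; python3 -c "
from h import *
plan([.505,.2643,.13],177.8)"
```

```text
[-0.006 -0.008 -0.004  0.003 -0.005  0.002]
ribs ((0.5115900635719299, 0.26507508754730225), (0.1724836230278015, 0.1745803952217102), 87.5217514038086)
0.45 [(np.float64(0.2107), np.float64(0.2327), np.float64(0.2217)), (np.float64(0.256), np.float64(0.2783), np.float64(0.2671)), (np.float64(0.3017), np.float64(0.3243), np.float64(0.313))] [0.18565199] [0.34921171]
0.46 [(np.float64(0.2101), np.float64(0.2321), np.float64(0.2211)), (np.float64(0.2506), np.float64(0.2781), np.float64(0.2644)), (np.float64(0.302), np.float64(0.3238), np.float64(0.3129))] [0.1850994] [0.34860465]
0.56 [(np.float64(0.2058), np.float64(0.2283), np.float64(0.2171)), (np.float64(0.2364), np.float64(0.2742), np.float64(0.2553)), (np.float64(0.2972), np.float64(0.3201), np.float64(0.3086))] [0.18109739] [0.34512521]
0.57 [(np.float64(0.2057), np.float64(0.2814), np.float64(0.2436)), (np.float64(0.2973), np.float64(0.3195), np.float64(0.3084))] [0.18073467] [0.34403259]
x 0.195 [(np.float64(0.4765), np.float64(0.54), np.float64(0.5082))]
x 0.24 [(np.float64(0.4779), np.float64(0.5415), np.float64(0.5097))]
x 0.285 [(np.float64(0.4798), np.float64(0.5441), np.float64(0.512))]
x 0.33 [(np.float64(0.4813), np.float64(0.5458), np.float64(0.5136))]
held 4960 [0.4374 0.2471 0.1295] [0.573  0.271  0.1508] [ 0.9993 -0.0379  0.4866  0.2596]
t 15.2 pos [0.506  0.2591 0.1309] xyaw 177.8 q6 [ 0.43  0.15  1.94 -0.    1.05 -1.1 ] -> d(mm) [1.2 5.2 0.9] roll -0.0
```

View pics/w9.png

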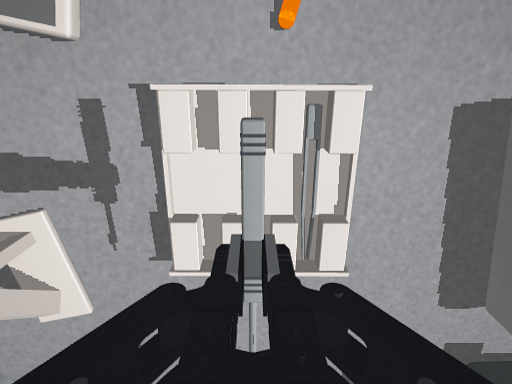

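The probe is held level along the middle groove, with its tail at (253,125) and tip at (252,345). The forceps are at (310,180). I correct 6 mm in y and lower.

Call:
{"api": "step_arm", "payload": {
  "commands": [
    {"dx": 0.0017,"dy": 0.0057,"dz": 0.005,"roll": 0.2,"fingers": 1},
    {"dx": 0.0017,"dy": 0.0057,"dz": 0.03,"roll": 0.2,"fingers": 1},
    {"dx": 0.0017,"dy": 0.0057,"dz": 0.06,"roll": 0.2,"fingers": 1},
    {"dx": 0.0017,"dy": 0.0057,"dz": 0.085,"roll": 0.2,"fingers": 1},
    {"dx": 0.0017,"dy": 0.0057,"dz": 0.105,"roll": 0.2,"fingers": 1},
    {"dx": 0.0017,"dy": 0.0057,"dz": 0.117,"roll": 0.2,"fingers": 1},
    {"dx": 0.0017,"dy": 0.0057,"dz": 0.122,"roll": 0.2,"fingers": 1},
    {"dx": 0.0017,"dy": 0.0057,"dz": 0.123,"roll": 0.2,"fingers": 1}
  ]
}}

```text
time: 16.2
tool_pos: [0.5042, 0.2653, 0.007]
tcp_rot: [0.066, 3.14, 0.001]
wrist_force: [0.3, -0.1, -0.9]
width: 0.1
grip_force: 60.2
```

```bash
python3 -c "
from h import *
plan([.5045,.2649,.0058],177.7); s=read_state(); print(s['wrist_force'].round(2),s['joint_vel'].round(3))"
```

```text
t 16.2 pos [0.5042 0.2653 0.007 ] xyaw 177.6 q6 [ 0.44  0.31  2.01  0.    0.82 -1.09] -> d(mm) [-0.3 -0.4  1.2] roll -0.1
[ 0.34 -0.06 -0.94] [ 0.001  0.003 -0.003  0.001 -0.013  0.001]
```

Call:
{"api": "step_arm", "payload": {
  "commands": [
    {"dx": 0,"dy": 0,"dz": 0.0008,"roll": 0,"fingers": 1},
    {"dx": 0,"dy": 0,"dz": 0.0015,"roll": 0,"fingers": 1},
    {"dx": 0,"dy": 0,"dz": 0.0015,"roll": 0,"fingers": 1}
  ]
}}

```text
time: 16.58
tool_pos: [0.5042, 0.2654, 0.0056]
tcp_rot: [0.065, 3.14, 0.001]
wrist_force: [0.8, -0.1, 0.8]
width: 0.107
grip_force: 60.4
```

Call:
{"api": "step_arm", "payload": {
  "commands": [
    {"dx": 0,"dy": 0,"dz": 0,"roll": 0,"fingers": 0.8},
    {"dx": 0,"dy": 0,"dz": 0,"roll": 0,"fingers": 0.78},
    {"dx": 0,"dy": 0,"dz": 0,"roll": 0,"fingers": 0.76},
    {"dx": 0,"dy": 0,"dz": 0,"roll": 0,"fingers": 0.73},
    {"dx": 0,"dy": 0,"dz": 0,"roll": 0,"fingers": 0.68},
    {"dx": 0,"dy": 0,"dz": 0,"roll": 0,"fingers": 0.58},
    {"dx": 0,"dy": 0,"dz": -0.01,"roll": 0,"fingers": 0.55},
    {"dx": 0,"dy": 0,"dz": -0.03,"roll": 0,"fingers": 0.55}
  ],
  "squeeze": 20
}}

```text
time: 17.58
tool_pos: [0.503, 0.2648, 0.0353]
tcp_rot: [-0.065, -3.139, 0.001]
wrist_force: [0.7, -0.2, 0.1]
width: 0.225
grip_force: 0.0
```

Call:
{"api": "step_arm", "payload": {
  "commands": [
    {"dx": 0,"dy": 0,"dz": -0.03,"roll": 0,"fingers": 0.4},
    {"dx": 0,"dy": 0,"dz": -0.08,"roll": 0,"fingers": 0},
    {"dx": 0,"dy": 0,"dz": -0.13,"roll": 0,"fingers": 0},
    {"dx": 0,"dy": 0,"dz": -0.15,"roll": 0,"fingers": 0}
  ]
}}

```text
time: 18.08
tool_pos: [0.5061, 0.2663, 0.1909]
tcp_rot: [0.065, 3.133, 0.006]
wrist_force: [0.1, -1.1, -0.1]
width: 0.504
grip_force: 0.0
```

```bash
python3 - <<'E'
from h import *
p,d,c=grab('wrist');P=pts(d,c)
plan([.537,-.155,.19],167.5)
for nm,y0,w in (('probe',.265,.009),('forceps',.311,.009)):
    m=np.isfinite(P[...,0])&(abs(P[...,1]-y0+(P[...,0]-.511)*.04)<w)&(P[...,0]>.43)&(P[...,0]<.592)&(P[...,2]<.03)&(p.max(2)<175)&(P[...,2]>.006)
    X=P[m];print(nm,len(X),np.percentile(X,[1,50,99],axis=0).round(4).tolist(),cv2.fitLine(X[:,:2].astype(np.float32),cv2.DIST_HUBER,0,.01,.01).ravel().round(4))
    for x in np.arange(.44,.59,.02):
        r=m&(abs(P[...,0]-x)<.01); print(round(x,2),r.sum(),np.median(P[r],0).round(4) if r.sum() else '')
E
```

```text
t 18.12 pos [0.5067 0.2665 0.1921] xyaw 177.6 q6 [ 0.44  0.09  1.88 -0.    1.16 -1.09] -> d(mm) [ -47.8 -419.9    0.6] roll 10.1
probe 1068 [[0.4373, 0.2592, 0.0091], [0.4862, 0.2653, 0.0139], [0.5799, 0.2728, 0.0158]] [ 0.9988 -0.0491  0.5087  0.2649]
0.44 155 [0.4431 0.2679 0.014 ]
0.46 216 [0.4599 0.2673 0.0141]
0.48 199 [0.4795 0.2661 0.014 ]
0.5 180 [0.5    0.265  0.0141]
0.52 176 [0.5195 0.2642 0.014 ]
0.54 62 [0.5392 0.2629 0.0107]
0.56 46 [0.5601 0.2629 0.0108]
0.58 34 [0.5774 0.2622 0.0102]
forceps 908 [[0.4426, 0.3044, 0.0064], [0.4874, 0.3115, 0.0108], [0.5892, 0.3192, 0.0128]] [ 0.9995 -0.0307  0.4987  0.3112]
0.44 103 [0.4461 0.3129 0.011 ]
0.46 251 [0.4594 0.3127 0.011 ]
0.48 114 [0.479  0.3084 0.0108]
0.5 94 [0.4991 0.3078 0.0109]
0.52 101 [0.5197 0.3067 0.0109]
0.54 74 [0.5405 0.3135 0.0104]
0.56 90 [0.5597 0.3091 0.0101]
0.58 74 [0.5789 0.3102 0.01  ]
```

Call:
{"api": "step_arm", "payload": {
  "commands": [
    {"dx": -0.002,"dy": -0.05,"dz": 0,"roll": 2,"fingers": 0},
    {"dx": -0.004,"dy": -0.11,"dz": 0,"roll": 5,"fingers": 0},
    {"dx": -0.006,"dy": -0.17,"dz": 0,"roll": 8,"fingers": 0},
    {"dx": -0.008,"dy": -0.23,"dz": 0,"roll": 10,"fingers": 0},
    {"dx": -0.01,"dy": -0.29,"dz": 0,"roll": 10,"fingers": 0},
    {"dx": -0.012,"dy": -0.35,"dz": 0,"roll": 10,"fingers": 0},
    {"dx": -0.0134,"dy": -0.395,"dz": 0,"roll": 10,"fingers": 0},
    {"dx": -0.0134,"dy": -0.415,"dz": 0,"roll": 10,"fingers": 0}
  ]
}}

```text
time: 19.12
tool_pos: [0.4988, -0.1519, 0.1839]
tcp_rot: [-0.343, -3.121, -0.001]
wrist_force: [-0.2, -0.0, -0.5]
width: 0.503
grip_force: 0.0
```

Call:
{"api": "step_arm", "payload": {
  "commands": [
    {"dx": 0,"dy": 0,"dz": 0,"roll": 0,"fingers": 0.2},
    {"dx": 0,"dy": 0,"dz": 0,"roll": 0,"fingers": 0.2}
  ]
}}

```text
time: 19.38
tool_pos: [0.4996, -0.1487, 0.1845]
tcp_rot: [-0.338, -3.122, -0.002]
wrist_force: [0.5, 0.0, 0.6]
width: 0.404
grip_force: 0.0
```

```bash
python3 - <<'E'
from h import *
p,d,c=grab('wrist');P=pts(d,c);np.savez('w10.npz',p=p,d=d,P=P)
m=np.isfinite(P[...,0])&(abs(P[...,1]+.155)<.06)&(P[...,0]>.44)&(P[...,0]<.66)&(P[...,2]>.003)&(P[...,2]<.014)
n,l,st,_=cv2.connectedComponentsWithStats(m.astype(np.uint8));i=1+np.argmax(st[1:,4]);X=P[l==i]
print(len(X),X.min(0).round(4),X.max(0).round(4),cv2.minAreaRect(X[:,:2].astype(np.float32)))
h=X[X[:,2]>.0065];L=cv2.fitLine(h[:,:2].astype(np.float32),cv2.DIST_HUBER,0,.01,.01).ravel();u=L[:2]*np.sign(L[0])
a=(X[:,:2]-L[2:])@u;b=(X[:,:2]-L[2:])@[-u[1],u[0]]
print(u,np.degrees(np.arctan2(u[1],u[0])),a.min(),a.max(),'mid',L[2:]+u*(a.min()+a.max())/2)
for t in np.arange(a.min(),a.max(),.01):
    k=(a>=t)&(a<t+.01)
    if k.sum():print(round(t-(a.min()+a.max())/2,3),k.sum(),b[k].min().round(4),b[k].max().round(4),np.median(X[k,2]).round(4))
mid=L[2:]+u*(a.min()+a.max())/2
g=mid-.006*u;yaw=180+np.degrees(np.arctan2(u[1],u[0]));plan([*g,.002],yaw);print(g)
E
```

```text
1400 [ 0.4751 -0.1758  0.0034] [ 0.6219 -0.1324  0.0103] ((0.5488784909248352, -0.15405987203121185), (0.013530867174267769, 0.14903117716312408), 77.5952377319336)
[ 0.9758306  -0.21852823] -12.622603 -0.04602820153030112 0.10299892578302072 mid [ 0.54879441 -0.15445371]
-0.075 129 -0.0066 0.0062 0.0079
-0.065 119 -0.0066 0.0064 0.0079
-0.055 117 -0.0066 0.0065 0.008
-0.045 113 -0.0065 0.0067 0.0081
-0.035 113 -0.0065 0.0069 0.0079
-0.025 107 -0.0064 0.0071 0.0078
-0.015 104 -0.0064 0.0071 0.008
-0.005 95 -0.0064 0.0062 0.0079
0.005 93 -0.0063 0.0064 0.008
0.015 65 -0.0063 0.0065 0.0071
0.025 46 -0.0027 0.0032 0.0057
0.035 73 -0.0062 0.0057 0.0053
0.045 80 -0.0062 0.0059 0.0051
0.055 79 -0.0061 0.006 0.0051
0.065 67 -0.0061 0.0061 0.0051
t 19.43 pos [ 0.4998 -0.1485  0.1847] xyaw 167.7 q6 [-0.34  0.01  1.98  0.    1.15 -1.69] -> d(mm) [-43.3   4.6 182.7] roll 0.3
[ 0.54293943 -0.15314254]
```

Call:
{"api": "step_arm", "payload": {
  "commands": [
    {"dx": -0.03,"dy": 0.003,"dz": 0.03,"roll": 0.3,"fingers": 0.2},
    {"dx": -0.043,"dy": 0.0046,"dz": 0.08,"roll": 0.3,"fingers": 0.2},
    {"dx": -0.043,"dy": 0.0046,"dz": 0.13,"roll": 0.3,"fingers": 0.3},
    {"dx": -0.043,"dy": 0.0046,"dz": 0.165,"roll": 0.3,"fingers": 0.3},
    {"dx": -0.043,"dy": 0.0046,"dz": 0.178,"roll": 0.3,"fingers": 0.4},
    {"dx": -0.043,"dy": 0.0046,"dz": 0.182,"roll": 0.3,"fingers": 0.5},
    {"dx": -0.043,"dy": 0.0046,"dz": 0.182,"roll": 0.3,"fingers": 0.6}
  ],
  "squeeze": 60
}}

```text
time: 20.3
tool_pos: [0.5442, -0.1548, 0.0045]
tcp_rot: [0.346, 3.12, -0.001]
wrist_force: [0.1, -0.3, -0.2]
width: 0.199
grip_force: 0.0
```

Call:
{"api": "step_arm", "payload": {
  "commands": [
    {"dx": 0,"dy": 0,"dz": 0,"roll": 0,"fingers": 1},
    {"dx": 0,"dy": 0,"dz": 0,"roll": 0,"fingers": 1},
    {"dx": 0,"dy": 0,"dz": 0,"roll": 0,"fingers": 1},
    {"dx": 0,"dy": 0,"dz": 0,"roll": 0,"fingers": 1}
  ]
}}

```text
time: 20.8
tool_pos: [0.5444, -0.1552, 0.0049]
tcp_rot: [0.347, 3.119, -0.001]
wrist_force: [-1.3, 0.2, 5.9]
width: 0.129
grip_force: 59.4
```

Call:
{"api": "step_arm", "payload": {
  "commands": [
    {"dx": 0,"dy": 0,"dz": -0.005,"roll": 0,"fingers": 1},
    {"dx": 0,"dy": 0,"dz": -0.02,"roll": 0,"fingers": 1},
    {"dx": 0,"dy": 0,"dz": -0.06,"roll": 0,"fingers": 1},
    {"dx": 0,"dy": 0,"dz": -0.11,"roll": 0,"fingers": 1},
    {"dx": 0,"dy": 0,"dz": -0.16,"roll": 0,"fingers": 1},
    {"dx": 0,"dy": 0,"dz": -0.175,"roll": 0,"fingers": 1},
    {"dx": 0,"dy": 0,"dz": -0.18,"roll": 0,"fingers": 1},
    {"dx": 0,"dy": 0,"dz": -0.18,"roll": 0,"fingers": 1}
  ]
}}

```text
time: 21.8
tool_pos: [0.5419, -0.1545, 0.1817]
tcp_rot: [-0.347, -3.12, -0.001]
wrist_force: [0.4, -0.3, -1.1]
width: 0.129
grip_force: 58.6
```

```bash
cat > sp.py <<'E'
from h import *
p,d,c=grab('wrist');s=read_state();P=pts(d,c);t=s['tool_pos'];print(s['width'],s['grip_force'])
M=R.from_rotvec(s['tcp_rot']).as_matrix();Q=(P-t)@M
q=np.isfinite(Q[...,0])&(abs(Q[...,1])<.012)&(Q[...,2]>-.02)&(Q[...,2]<.02)
for x in np.arange(-.09,.1,.02):
    r=q&(abs(Q[...,0]-x)<.01)
    if r.sum():print(round(x,3),r.sum(),np.median(Q[r],0).round(4))
X=Q[q];print(X[:,0].min(),X[:,0].max())
plan([.505,.218,.13],177.7)
E
python3 sp.py
```

```text
0.13134855020655817 58.63153338432312
-0.07 323 [-0.0659 -0.0003 -0.0006]
-0.05 588 [-0.05   -0.0003 -0.0007]
-0.03 385 [-0.029  -0.0003 -0.0016]
-0.01 757 [-0.0094 -0.0003 -0.0037]
0.01 1369 [ 0.0093  0.0002 -0.0041]
0.03 1086 [ 0.0303  0.0002 -0.0036]
0.05 1247 [ 0.0501  0.0002 -0.0036]
0.07 709 [ 0.0652  0.0001 -0.0034]
-0.07343537401365562 0.07004601399819212
t 21.85 pos [ 0.5416 -0.1544  0.181 ] xyaw 167.3 q6 [-0.32  0.09  1.9  -0.    1.15 -1.67] -> d(mm) [117.3 355.2  51.6] roll -10.4
```

Call:
{"api": "step_arm", "payload": {
  "commands": [
    {"dx": 0.015,"dy": 0.045,"dz": 0,"roll": -2,"fingers": 1},
    {"dx": 0.033,"dy": 0.1,"dz": 0,"roll": -5,"fingers": 1},
    {"dx": 0.052,"dy": 0.156,"dz": 0,"roll": -8,"fingers": 1},
    {"dx": 0.071,"dy": 0.212,"dz": 0,"roll": -10.4,"fingers": 1},
    {"dx": 0.09,"dy": 0.268,"dz": 0,"roll": -10.4,"fingers": 1},
    {"dx": 0.107,"dy": 0.32,"dz": 0,"roll": -10.4,"fingers": 1},
    {"dx": 0.1189,"dy": 0.3563,"dz": 0.015,"roll": -10.4,"fingers": 1},
    {"dx": 0.1189,"dy": 0.3563,"dz": 0.035,"roll": -10.4,"fingers": 1}
  ]
}}

```text
time: 22.85
tool_pos: [0.5039, 0.2215, 0.1461]
tcp_rot: [-0.057, -3.139, 0.0]
wrist_force: [0.4, -0.7, -0.9]
width: 0.133
grip_force: 58.7
```

Call:
{"api": "step_arm", "payload": {
  "commands": [
    {"dx": 0,"dy": 0,"dz": 0.01,"roll": 0,"fingers": 1},
    {"dx": 0,"dy": 0,"dz": 0.015,"roll": 0,"fingers": 1},
    {"dx": 0,"dy": 0,"dz": 0.015,"roll": 0,"fingers": 1}
  ]
}}

```text
time: 23.22
tool_pos: [0.505, 0.2183, 0.1326]
tcp_rot: [-0.064, -3.14, 0.001]
wrist_force: [-0.6, 0.4, -0.2]
width: 0.128
grip_force: 58.7
```

```bash
python3 t.py w11; python3 sp.py; python3 -c "
from h import *
plan([.504,.2194,.0092],177.7)"
```

```text
[ 0.    -0.01  -0.011  0.002  0.    -0.001]
ribs ((0.5117453932762146, 0.2650098204612732), (0.1719512790441513, 0.17357763648033142), 87.66878509521484)
0.45 [(np.float64(0.2095), np.float64(0.233), np.float64(0.2212)), (np.float64(0.2564), np.float64(0.2783), np.float64(0.2674)), (np.float64(0.3022), np.float64(0.324), np.float64(0.3131))] [0.18542424] [0.34914917]
0.46 [(np.float64(0.2079), np.float64(0.2334), np.float64(0.2206)), (np.float64(0.2559), np.float64(0.2778), np.float64(0.2669)), (np.float64(0.3017), np.float64(0.3232), np.float64(0.3125))] [0.18511371] [0.3487389]
0.56 [(np.float64(0.1932), np.float64(0.2295), np.float64(0.2113)), (np.float64(0.2518), np.float64(0.2734), np.float64(0.2626)), (np.float64(0.2974), np.float64(0.3196), np.float64(0.3085))] [0.1812699] [0.34492496]
0.57 [(np.float64(0.1813), np.float64(0.2405), np.float64(0.2109)), (np.float64(0.2509), np.float64(0.2733), np.float64(0.2621)), (np.float64(0.2972), np.float64(0.3192), np.float64(0.3082))] [0.18131069] [0.34417912]
x 0.195 [(np.float64(0.4757), np.float64(0.5404), np.float64(0.5081))]
x 0.24 
[... 208 characters left out ...]
 6500 [0.4345 0.2065 0.1285] [0.5777 0.2303 0.1532] [ 0.999  -0.0451  0.4913  0.2187]
0.13068977132562049 58.74350309371948
-0.07 296 [-0.0657 -0.0007  0.0006]
-0.05 605 [-0.0498 -0.0007  0.0005]
-0.03 372 [-0.0292 -0.0007 -0.0004]
-0.01 761 [-0.0092 -0.0007 -0.0026]
0.01 1377 [ 0.0099 -0.0002 -0.003 ]
0.03 1086 [ 0.0304 -0.0002 -0.0026]
0.05 1244 [ 0.0502 -0.0002 -0.0026]
0.07 750 [ 0.0657 -0.0002 -0.0026]
-0.07207396350741775 0.07073718994354054
t 23.32 pos [0.5057 0.2186 0.1337] xyaw 177.7 q6 [ 0.36  0.11  1.97  0.    1.06 -1.17] -> d(mm) [ 0.7 -0.6  3.7] roll -0.0
t 23.32 pos [0.5057 0.2186 0.1337] xyaw 177.7 q6 [ 0.36  0.11  1.97  0.    1.06 -1.17] -> d(mm) [  1.9   0.7 124.5] roll -0.0
```

Call:
{"api": "step_arm", "payload": {
  "commands": [
    {"dx": 0.0019,"dy": 0.0006,"dz": 0.005,"roll": 0,"fingers": 1},
    {"dx": 0.0019,"dy": 0.0006,"dz": 0.03,"roll": 0,"fingers": 1},
    {"dx": 0.0019,"dy": 0.0006,"dz": 0.06,"roll": 0,"fingers": 1},
    {"dx": 0.0019,"dy": 0.0006,"dz": 0.085,"roll": 0,"fingers": 1},
    {"dx": 0.0019,"dy": 0.0006,"dz": 0.105,"roll": 0,"fingers": 1},
    {"dx": 0.0019,"dy": 0.0006,"dz": 0.117,"roll": 0,"fingers": 1},
    {"dx": 0.0019,"dy": 0.0006,"dz": 0.121,"roll": 0,"fingers": 1},
    {"dx": 0.0019,"dy": 0.0006,"dz": 0.121,"roll": 0,"fingers": 1}
  ]
}}

```text
time: 24.32
tool_pos: [0.5036, 0.2198, 0.0125]
tcp_rot: [0.063, 3.14, 0.0]
wrist_force: [0.4, -0.1, -1.1]
width: 0.133
grip_force: 58.7
```

Call:
{"api": "step_arm", "payload": {
  "commands": [
    {"dx": 0,"dy": 0,"dz": 0.0007,"roll": 0,"fingers": 1},
    {"dx": 0,"dy": 0,"dz": 0.0014,"roll": 0,"fingers": 1},
    {"dx": 0,"dy": 0,"dz": 0.0014,"roll": 0,"fingers": 1}
  ]
}}

```text
time: 24.7
tool_pos: [0.5035, 0.2197, 0.011]
tcp_rot: [0.063, 3.14, 0.0]
wrist_force: [-0.8, -1.3, -0.5]
width: 0.131
grip_force: 58.7
```

Not touching yet, so I continue down in small steps.

Call:
{"api": "step_arm", "payload": {
  "commands": [
    {"dx": 0,"dy": 0,"dz": 0.0006,"roll": 0,"fingers": 1},
    {"dx": 0,"dy": 0,"dz": 0.0012,"roll": 0,"fingers": 1},
    {"dx": 0,"dy": 0,"dz": 0.0016,"roll": 0,"fingers": 1},
    {"dx": 0,"dy": 0,"dz": 0.0016,"roll": 0,"fingers": 1}
  ]
}}

```text
time: 25.2
tool_pos: [0.5032, 0.2196, 0.009]
tcp_rot: [-0.063, -3.141, 0.0]
wrist_force: [-0.7, -0.8, -0.8]
width: 0.131
grip_force: 58.8
```

```bash
python3 sp.py; python3 -c "
from h import *
print(read_state()['wrist_force'])"
```

```text
0.13043371226610856 58.76445114612579
-0.07 632 [-0.0666 -0.0005  0.0018]
-0.05 905 [-0.0508  0.0001  0.0004]
-0.03 531 [-0.0321 -0.0005 -0.0004]
-0.01 753 [-0.0095 -0.0005 -0.0031]
0.01 1831 [ 0.0098  0.     -0.003 ]
0.03 1893 [ 0.031  -0.     -0.0027]
0.05 2294 [ 0.0503 -0.     -0.0027]
0.07 2584 [ 0.07   -0.     -0.0028]
0.09 2482 [ 0.0899 -0.0001  0.01  ]
-0.07661691040009931 0.11747934064324814
t 25.25 pos [0.5033 0.2196 0.0091] xyaw 177.7 q6 [ 0.37  0.27  2.05 -0.    0.82 -1.16] -> d(mm) [  -1.8   -1.5 -120.9] roll 0.0
[-0.26676103  0.2328663  -0.25752512]
```

Call:
{"api": "step_arm", "payload": {
  "commands": [
    {"dx": 0,"dy": 0,"dz": 0.0004,"roll": 0,"fingers": 1},
    {"dx": 0,"dy": 0,"dz": 0.0006,"roll": 0,"fingers": 1},
    {"dx": 0,"dy": 0,"dz": 0.0006,"roll": 0,"fingers": 1}
  ]
}}

```text
time: 25.62
tool_pos: [0.5033, 0.2196, 0.0089]
tcp_rot: [-0.063, -3.141, 0.0]
wrist_force: [-1.7, -1.4, 5.1]
width: 0.129
grip_force: 59.5
```

Call:
{"api": "step_arm", "payload": {
  "commands": [
    {"dx": 0,"dy": 0,"dz": 0.0003,"roll": 0,"fingers": 0.76},
    {"dx": 0,"dy": 0,"dz": 0.0003,"roll": 0,"fingers": 0.73},
    {"dx": 0,"dy": 0,"dz": 0.0003,"roll": 0,"fingers": 0.71},
    {"dx": 0,"dy": 0,"dz": 0.0003,"roll": 0,"fingers": 0.68},
    {"dx": 0,"dy": 0,"dz": 0.0003,"roll": 0,"fingers": 0.62},
    {"dx": 0,"dy": 0,"dz": 0.0003,"roll": 0,"fingers": 0.52},
    {"dx": 0,"dy": 0,"dz": -0.01,"roll": 0,"fingers": 0.5},
    {"dx": 0,"dy": 0,"dz": -0.03,"roll": 0,"fingers": 0.5}
  ],
  "squeeze": 20
}}

```text
time: 26.62
tool_pos: [0.5024, 0.2193, 0.0383]
tcp_rot: [-0.063, -3.139, 0.001]
wrist_force: [-0.1, -0.0, -0.5]
width: 0.252
grip_force: 0.0
```

Call:
{"api": "step_arm", "payload": {
  "commands": [
    {"dx": 0,"dy": 0,"dz": -0.03,"roll": 0,"fingers": 0.4},
    {"dx": 0,"dy": 0,"dz": -0.08,"roll": 0,"fingers": 0.2},
    {"dx": 0,"dy": 0,"dz": -0.13,"roll": 0,"fingers": 0},
    {"dx": 0,"dy": 0,"dz": -0.16,"roll": 0,"fingers": 0},
    {"dx": 0,"dy": 0,"dz": -0.16,"roll": 0,"fingers": 0}
  ]
}}

```text
time: 27.25
tool_pos: [0.5056, 0.2206, 0.2028]
tcp_rot: [0.063, 3.134, 0.005]
wrist_force: [0.0, -0.4, 0.0]
width: 0.5
grip_force: 0.0
```

```bash
python3 - <<'E'
from h import *
p,d,c=grab('wrist');P=pts(d,c);cv2.imwrite('pics/w12.png',p)
for nm,y0 in (('spat',.2188),('probe',.265),('forceps',.311)):
    m=np.isfinite(P[...,0])&(abs(P[...,1]-y0+(P[...,0]-.511)*.04)<.009)&(P[...,0]>.43)&(P[...,0]<.592)&(P[...,2]<.03)&(p.max(2)<175)&(P[...,2]>.006)
    X=P[m];print(nm,len(X),np.percentile(X,[1,50,99],axis=0).round(4).tolist())
    print([(round(x,2),P[m&(abs(P[...,0]-x)<.01)][:,2].__len__(),np.median(P[m&(abs(P[...,0]-x)<.01)][:,2]).round(4)) for x in np.arange(.44,.59,.02)])
E
```

```text
spat 1462 [[0.4345, 0.2109, 0.0078], [0.493, 0.2193, 0.0116], [0.586, 0.2285, 0.0139]]
[(np.float64(0.44), 223, np.float64(0.0118)), (np.float64(0.46), 251, np.float64(0.012)), (np.float64(0.48), 223, np.float64(0.0121)), (np.float64(0.5), 210, np.float64(0.0121)), (np.float64(0.52), 181, np.float64(0.0119)), (np.float64(0.54), 107, np.float64(0.0093)), (np.float64(0.56), 167, np.float64(0.0092)), (np.float64(0.58), 85, np.float64(0.0091))]
probe 1056 [[0.4372, 0.259, 0.0073], [0.4865, 0.2648, 0.0138], [0.5787, 0.2724, 0.0157]]
[(np.float64(0.44), 154, np.float64(0.0138)), (np.float64(0.46), 209, np.float64(0.014)), (np.float64(0.48), 196, np.float64(0.0139)), (np.float64(0.5), 173, np.float64(0.014)), (np.float64(0.52), 171, np.float64(0.0139)), (np.float64(0.54), 60, np.float64(0.0113)), (np.float64(0.56), 59, np.float64(0.0105)), (np.float64(0.58), 34, np.float64(0.01))]
forceps 998 [[0.4424, 0.304, 0.0061], [0.4932, 0.311, 0.0105], [0.5895, 0.3188, 0.0124]]
[(np.float64(0.44), 101, np.float64(0.0108)), (np.float64(0.46), 245, np.float64(0.0109)), (np.float64(0.48), 132, np.float64(0.0108)), (np.float64(0.5), 117, np.float64(0.0107)), (np.float64(0.52), 109, np.float64(0.0106)), (np.float64(0.54), 100, np.float64(0.0099)), (np.float64(0.56), 94, np.float64(0.0098)), (np.float64(0.58), 91, np.float64(0.0099))]
```

View pics/w12.png

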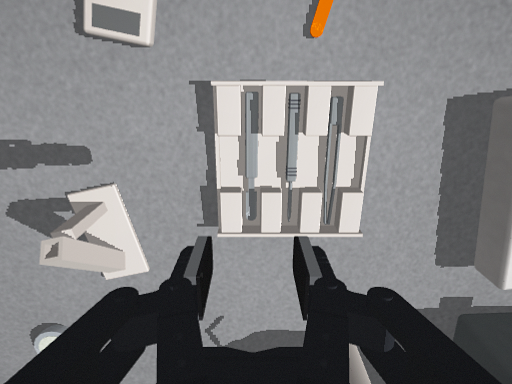

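All three instruments lie flat in their grooves with tips the same way: spatula (250,155), probe (291,155), forceps (332,160). The gripper is clear of everything.

```bash
python3 -c "
from workcell import *
print(finish_job())"
```

```text
the job is handed in; nothing more can be done
None
```

I handed in the job at about 27 s: the probe lies flat in the middle groove and the spatula flat in the last, both tips pointing the same way as the forceps, which are still in their groove; the one soft spot is that the probe's tail settled about 5 mm onto the mat when I let go, with its front already resting there.

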